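# Weigh out wax sticks into the melting pitcher

### The job

Weigh out a batch of encaustic wax: pull beeswax sticks out of the caddy and put them into the pitcher on the tared scale until the scale shows between 350 and 450 g, leaving the other sticks standing in the caddy. Once it shows that weight with your hand off, carry the pitcher upright by its handle to the hotplate, set it in the middle of the plate, and only then turn the hotplate's knob clockwise to its stop. Do not shift the painter's other things.

Things in the scene. Friction and masses are not known exactly. Their poses are not given: they have to be found in the camera images.
- caddy: Fixed divided plywood box, 262 (x) x 136 (y) x 85 mm high, to the robot's left or right, in which the wax sticks stand. Origin under its centre. Two rows of five square cells, 44 x 44 mm inside, floor at 8 mm: cell centres at x = -100, -50, 0, 50, 100 mm, y = -40 or 40 mm, one stick or none in each. Between the rows is a closed bay 36 mm wide.
- pan_top (a point): Centre of the top face of the scale's round pan (156 mm diameter), z up. It goes down with the load. The white scale's housing (270 x 160 x 40 mm) is fixed under it, with the dial at its far (+x) end.
- pan (a joint): Sinking of the sprung scale pan in m: 0 with the empty pot on it (the scale is tared to the pot), +0.05 mm per gram of wax (0.0175 at 350 g, 0.0225 at 450 g, bottoms out at 0.027). Swings settle in under 1 s. Without the pot it stands at about -0.010.
- pointer (a joint): Dial pointer of the scale in rad, clockwise seen from above: 0 at zero (pointer towards the pan), 0.8 rad per 100 g. The dial has a long tick every 100 g (0 to 500 g) and a short tick at every 50 g between.
- pot: Loose aluminium melting pitcher, 200 g, at first on the scale pan. Origin at the centre of its underside, z up. Outside diameter 132 mm, height 120 mm, wall 3 mm, floor 4 mm, open top. A black D handle 14 mm thick runs out along its -x to 109 mm from the axis, at 45 to 116 mm height, and at first points at the robot within about 40 degrees.
- pot_handle (a point): Grip point in the pitcher's handle: 94 mm from the pot's axis, 100 mm above its underside, 16 mm below the handle's top. The handle's flat faces, 14 mm apart, look along the pot's y; grip across them from above. Sticks reach up to 25 mm above the rim. The loaded pitcher (up to 0.7 kg) is carried level by a grip of 100 N.
- plate_top (a point): Centre of the hotplate's cast plate, at its top face (150 mm diameter, 60 mm above the table, 12 mm above the fixed steel housing of 285 x 180 x 48 mm around it); its x points to the knob.
- knob (a joint): Hotplate control in rad: 0 off, turns clockwise seen from above to a stop at 1.4 (on). Stays where it is left; about 0.05 N m.
- knob_grip (a point): Grip point on the knob's axis, 132 mm from the plate's centre along the hotplate's x, 37 mm above the housing's top. The knob is a bar 40 mm long and 14 mm thick, top 7 mm above this point, underside 23 mm below it; its x axis is the bar's length and turns with it (grip across it, along its y).
- paintbox: Bystander: flat white watercolour box, 100 (x) x 160 (y) x 18 mm, between the robot and the scale, with its lid folded out flat on its +y side (as big again, 10 mm thick). Origin under the centre of the paint tray.
- jar: Bystander: green glass jar 80 mm across, 130 mm high. Origin under its centre.
- brush: Bystander: paint brush 210 mm long lying on the table, along its x. Origin under its centre.
- stick1: Loose beeswax stick, round, 24 mm diameter, 120 mm long, about 52 g (6 % either way). Origin at mid-length, z along its length, upwards at the start, when it stands in a cell of the caddy; it may lean in the cell. It may be absent.
- stick2: Loose beeswax stick, round, 24 mm diameter, 130 mm long, about 56 g (6 % either way). Origin at mid-length, z along its length, upwards at the start, when it stands in a cell of the caddy; it may lean in the cell. It may be absent.
- stick3: Loose beeswax stick, round, 24 mm diameter, 138 mm long, about 60 g (6 % either way). Origin at mid-length, z along its length, upwards at the start, when it stands in a cell of the caddy; it may lean in the cell. It may be absent.
- stick4: Loose beeswax stick, round, 26 mm diameter, 122 mm long, about 62 g (6 % either way). Origin at mid-length, z along its length, upwards at the start, when it stands in a cell of the caddy; it may lean in the cell. It may be absent.
- stick5: Loose beeswax stick, round, 26 mm diameter, 126 mm long, about 64 g (6 % either way). Origin at mid-length, z along its length, upwards at the start, when it stands in a cell of the caddy; it may lean in the cell. It may be absent.
- stick6: Loose beeswax stick, round, 26 mm diameter, 130 mm long, about 66 g (6 % either way). Origin at mid-length, z along its length, upwards at the start, when it stands in a cell of the caddy; it may lean in the cell. It may be absent.
- stick7: Loose beeswax stick, round, 26 mm diameter, 138 mm long, about 70 g (6 % either way). Origin at mid-length, z along its length, upwards at the start, when it stands in a cell of the caddy; it may lean in the cell. It may be absent.
- stick8: Loose beeswax stick, round, 28 mm diameter, 126 mm long, about 74 g (6 % either way). Origin at mid-length, z along its length, upwards at the start, when it stands in a cell of the caddy; it may lean in the cell. It may be absent.
- stick9: Loose beeswax stick, round, 28 mm diameter, 130 mm long, about 77 g (6 % either way). Origin at mid-length, z along its length, upwards at the start, when it stands in a cell of the caddy; it may lean in the cell. It may be absent.
- stick10: Loose beeswax stick, round, 28 mm diameter, 136 mm long, about 80 g (6 % either way). Origin at mid-length, z along its length, upwards at the start, when it stands in a cell of the caddy; it may lean in the cell. It may be absent.
Not all that is in view belongs to the job. What is shaped like the stick10 but blue or red is not meant.

How it is judged:
On the way, in this order (a step that is already met when the one before it is completed fails the run):
1. With the hand off, the scale shows 350 to 450 g (10 g slack) of wax in the pitcher, every other stick still in the caddy (value of joint pan between 0.017 and 0.023 m and horizontal distance between pot and pan_top below 0.07 m and contact force between each of the fingers, the arm and anything else below 0.1 N and ((horizontal distance between stick1 and pot below 0.062 m and z of stick1 in the frame of pot between 0.02 and 0.095 m) or (x of stick1 in the frame of caddy between -0.125 and 0.125 m and y of stick1 in the frame of caddy between -0.065 and 0.065 m and z of stick1 in the frame of caddy below 0.09 m and angle between stick1's own z axis and vertical below 0.4 rad)) and ((horizontal distance between stick2 and pot below 0.062 m and z of stick2 in the frame of pot between 0.02 and 0.095 m) or (x of stick2 in the frame of caddy between -0.125 and 0.125 m and y of stick2 in the frame of caddy between -0.065 and 0.065 m and z of stick2 in the frame of caddy below 0.09 m and angle between stick2's own z axis and vertical below 0.4 rad)) and ((horizontal distance between stick3 and pot below 0.062 m and z of stick3 in the frame of pot between 0.02 and 0.095 m) or (x of stick3 in the frame of caddy between -0.125 and 0.125 m and y of stick3 in the frame of caddy between -0.065 and 0.065 m and z of stick3 in the frame of caddy below 0.09 m and angle between stick3's own z axis and vertical below 0.4 rad)) and ((horizontal distance between stick4 and pot below 0.062 m and z of stick4 in the frame of pot between 0.02 and 0.095 m) or (x of stick4 in the frame of caddy between -0.125 and 0.125 m and y of stick4 in the frame of caddy between -0.065 and 0.065 m and z of stick4 in the frame of caddy below 0.09 m and angle between stick4's own z axis and vertical below 0.4 rad)) and ((horizontal distance between stick5 and pot below 0.062 m and z of stick5 in the frame of pot between 0.02 and 0.095 m) or (x of stick5 in the frame of caddy between -0.125 and 0.125 m and y of stick5 in the frame of caddy between -0.065 and 0.065 m and z of stick5 in the frame of caddy below 0.09 m and angle between stick5's own z axis and vertical below 0.4 rad)) and ((horizontal distance between stick6 and pot below 0.062 m and z of stick6 in the frame of pot between 0.02 and 0.095 m) or (x of stick6 in the frame of caddy between -0.125 and 0.125 m and y of stick6 in the frame of caddy between -0.065 and 0.065 m and z of stick6 in the frame of caddy below 0.09 m and angle between stick6's own z axis and vertical below 0.4 rad)) and ((horizontal distance between stick7 and pot below 0.062 m and z of stick7 in the frame of pot between 0.02 and 0.095 m) or (x of stick7 in the frame of caddy between -0.125 and 0.125 m and y of stick7 in the frame of caddy between -0.065 and 0.065 m and z of stick7 in the frame of caddy below 0.09 m and angle between stick7's own z axis and vertical below 0.4 rad)) and ((horizontal distance between stick8 and pot below 0.062 m and z of stick8 in the frame of pot between 0.02 and 0.095 m) or (x of stick8 in the frame of caddy between -0.125 and 0.125 m and y of stick8 in the frame of caddy between -0.065 and 0.065 m and z of stick8 in the frame of caddy below 0.09 m and angle between stick8's own z axis and vertical below 0.4 rad)) and ((horizontal distance between stick9 and pot below 0.062 m and z of stick9 in the frame of pot between 0.02 and 0.095 m) or (x of stick9 in the frame of caddy between -0.125 and 0.125 m and y of stick9 in the frame of caddy between -0.065 and 0.065 m and z of stick9 in the frame of caddy below 0.09 m and angle between stick9's own z axis and vertical below 0.4 rad)) and ((horizontal distance between stick10 and pot below 0.062 m and z of stick10 in the frame of pot between 0.02 and 0.095 m) or (x of stick10 in the frame of caddy between -0.125 and 0.125 m and y of stick10 in the frame of caddy between -0.065 and 0.065 m and z of stick10 in the frame of caddy below 0.09 m and angle between stick10's own z axis and vertical below 0.4 rad))), for 0.5 s.
2. The pitcher stands on the middle of the hotplate, let go (horizontal distance between pot and plate_top below 0.02 m and z of pot in the frame of plate_top between -0.004 and 0.004 m and angle between pot's own z axis and vertical below 0.06 rad and contact force between each of the fingers, the arm and anything else below 0.1 N and value of joint knob below 0.3 rad), for 0.3 s.
3. The knob is turned to its stop (value of joint knob above 1.2 rad), for 0.2 s.
At the end, for the whole second after the job is handed in: The pitcher stands upright on the hotplate within 20 mm of the plate's centre, every stick is in the pitcher or standing in the caddy, the knob is past 1.2 rad, all at rest (horizontal distance between pot and plate_top below 0.02 m and z of pot in the frame of plate_top between -0.004 and 0.004 m and angle between pot's own z axis and vertical below 0.06 rad and ((horizontal distance between stick1 and pot below 0.062 m and z of stick1 in the frame of pot between 0.02 and 0.095 m) or (x of stick1 in the frame of caddy between -0.125 and 0.125 m and y of stick1 in the frame of caddy between -0.065 and 0.065 m and z of stick1 in the frame of caddy below 0.09 m and angle between stick1's own z axis and vertical below 0.4 rad)) and ((horizontal distance between stick2 and pot below 0.062 m and z of stick2 in the frame of pot between 0.02 and 0.095 m) or (x of stick2 in the frame of caddy between -0.125 and 0.125 m and y of stick2 in the frame of caddy between -0.065 and 0.065 m and z of stick2 in the frame of caddy below 0.09 m and angle between stick2's own z axis and vertical below 0.4 rad)) and ((horizontal distance between stick3 and pot below 0.062 m and z of stick3 in the frame of pot between 0.02 and 0.095 m) or (x of stick3 in the frame of caddy between -0.125 and 0.125 m and y of stick3 in the frame of caddy between -0.065 and 0.065 m and z of stick3 in the frame of caddy below 0.09 m and angle between stick3's own z axis and vertical below 0.4 rad)) and ((horizontal distance between stick4 and pot below 0.062 m and z of stick4 in the frame of pot between 0.02 and 0.095 m) or (x of stick4 in the frame of caddy between -0.125 and 0.125 m and y of stick4 in the frame of caddy between -0.065 and 0.065 m and z of stick4 in the frame of caddy below 0.09 m and angle between stick4's own z axis and vertical below 0.4 rad)) and ((horizontal distance between stick5 and pot below 0.062 m and z of stick5 in the frame of pot between 0.02 and 0.095 m) or (x of stick5 in the frame of caddy between -0.125 and 0.125 m and y of stick5 in the frame of caddy between -0.065 and 0.065 m and z of stick5 in the frame of caddy below 0.09 m and angle between stick5's own z axis and vertical below 0.4 rad)) and ((horizontal distance between stick6 and pot below 0.062 m and z of stick6 in the frame of pot between 0.02 and 0.095 m) or (x of stick6 in the frame of caddy between -0.125 and 0.125 m and y of stick6 in the frame of caddy between -0.065 and 0.065 m and z of stick6 in the frame of caddy below 0.09 m and angle between stick6's own z axis and vertical below 0.4 rad)) and ((horizontal distance between stick7 and pot below 0.062 m and z of stick7 in the frame of pot between 0.02 and 0.095 m) or (x of stick7 in the frame of caddy between -0.125 and 0.125 m and y of stick7 in the frame of caddy between -0.065 and 0.065 m and z of stick7 in the frame of caddy below 0.09 m and angle between stick7's own z axis and vertical below 0.4 rad)) and ((horizontal distance between stick8 and pot below 0.062 m and z of stick8 in the frame of pot between 0.02 and 0.095 m) or (x of stick8 in the frame of caddy between -0.125 and 0.125 m and y of stick8 in the frame of caddy between -0.065 and 0.065 m and z of stick8 in the frame of caddy below 0.09 m and angle between stick8's own z axis and vertical below 0.4 rad)) and ((horizontal distance between stick9 and pot below 0.062 m and z of stick9 in the frame of pot between 0.02 and 0.095 m) or (x of stick9 in the frame of caddy between -0.125 and 0.125 m and y of stick9 in the frame of caddy between -0.065 and 0.065 m and z of stick9 in the frame of caddy below 0.09 m and angle between stick9's own z axis and vertical below 0.4 rad)) and ((horizontal distance between stick10 and pot below 0.062 m and z of stick10 in the frame of pot between 0.02 and 0.095 m) or (x of stick10 in the frame of caddy between -0.125 and 0.125 m and y of stick10 in the frame of caddy between -0.065 and 0.065 m and z of stick10 in the frame of caddy below 0.09 m and angle between stick10's own z axis and vertical below 0.4 rad)) and value of joint knob above 1.2 rad and linear speed of pot below 0.02 m/s); the robot touches nothing.
It fails at once if The knob is turned on (over 0.3 rad) while the pitcher is not on the hotplate (value of joint knob above 0.3 rad and horizontal distance between pot and plate_top above 0.08 m).
It fails at once if The pitcher is tipped by more than 30 degrees (angle between pot's own z axis and vertical above 0.52 rad).
It fails at once if One of the painter's other things is moved by more than 30 mm (distance of any of paintbox, jar, brush from where it was at the start of the episode above 0.03 m).
Of stick1, stick2, stick3, stick4, stick5, stick6, stick7, stick8, stick9, stick10 only 7 to 10 are there at a start; the rules pass over those that are not, and their reading is None.
At some moment in a run one of pot may be knocked a few centimetres aside while the robot is not near it.
It also fails if it takes over 208 s, if anything falls off the work surface, if the arm or the gripper's body presses on something with over 40 N, if the wrist force passes 120 N, or if a joint passes its speed limit or range.

### The arm

A 6-joint arm with a two-finger parallel gripper is mounted at the origin on the work surface. World frame = base frame: x ahead of the robot, y to its left, z up, the work surface at z = 0. Lengths are in m, angles in rad, forces in N, time in s.
With the tool pointing down it reaches from about 0.25 to 0.725 m from the base axis. Payload 4 kg.
Tool frame: the origin (TCP) lies on the centre line of the jaws, within the pads' length; the fingertips stand robot.tip_reach ahead of it and the grasp point (between the pads) lies 8 mm behind it (robot.tip_reach is the distance from the TCP to the fingertips, in m); z points along the fingers, y is the line along which they close (so a half turn about z gives the same grasp; the last joint's range is limited). The gripper opens to 85 mm and grips with 20 to 120 N. Pads are 22 mm wide; open, the fingers measure 114 mm over their backs; the gripper's body (76 mm by 85 mm) begins 54 mm behind the grasp point. The pads swing forward as they close: fully open they stand 13 mm farther back than shut.
Start: joints at [1.304, 0.241, 0.005, 1.335, 0, 1.571], TCP at [0.132, 0.482, 0.213] pointing down, gripper open.
Joint ranges: [-2.72, 2.72], [-1.05, 1.87], [-1.09, 1.28], [-1.99, 2.15], [-1.42, 1.44], [-3.14, 3.14]. Speed limits (rad/s): [2.79, 2.79, 3.14, 3.14, 3.14, 3.14].

### API

Orientations are given as a rotation vector (axis times angle).
In Python, from rig import robot gives the robot as it stands. The module is installed in compiled form; this text tells all that it offers.
- The arm moves only by the tool carry_out, never from a script. Its argument "increments" is text: rows parted by semicolons, each of 5 numbers parted by spaces: the opening, from 0 (shut) to 1 (fully open), then the shift along the tool's x, y, z in units of 60 mm (1.0 is 60 mm), then the turn about the tool's z in units of 6 degrees (1.0 is 6 degrees). In form: grip x y z yaw; .... A call has 1 to 20 rows; each row is the pose to reach, as a shift and turn from the pose commanded when the call began, along the tool's axes at that moment; what a row does not reach only later rows make up. A row lasts 1/8 s, in which the tool goes at most 62.5 mm and 10.7 degrees, less where a joint would pass 70% of its speed; a pose out of reach is approached as far as the arm can. A call with a gripper value outside its range is refused whole. The fingers move at their own pace and stop on an object; "force" is the grip in N (left out, the last holds). Time passes only in rows, so rows that repeat a pose let the fingers close. It gives the time, the measured TCP pose, the force, the opening and the grip force at its end, in the units of the state.
- robot.read_state(): the state, without advancing time (a new reading comes with each control period).
- robot.read_camera(name): name is "side" or "top" or "wrist"; returns a dict with "color" (400x640x3 uint8, red, green, blue), "K" (3x3 intrinsics, pixels), "distortion" ([k1, k2, p1, p2, k3] as OpenCV has them; the pictures are not rectified), "world_to_cam" (4x4, takes a point from world to camera coordinates). Camera axes: x right, y up, looking along -z (the intrinsics and any distortion apply to the point x, -y, -z); pixel columns grow to the right and rows downward; lengths in m; the calibration is good to about 2 mm. A picture is of the moment at which its call begins. There is no depth.
- robot.job_done(): hands the job in; it is judged then, once.
The state is a dict: "time": time; "qpos": joint angles; "qvel": joint speeds; "joint_efforts": joint torques, N m; "tcp_pos": TCP position; "ee_rot": TCP orientation; "ft_force": force on the tool from outside, world axes, zero at the start; "torque": the same for the moment, N m; "opening": finger opening in m; "gripper_force": force on a finger pad.
Only numpy, scipy, OpenCV 4.12 (cv2) and the standard library are available. Lean on these libraries where they do the work, as an engineer would, in place of code of your own. Each camera call takes 0.05 s, during which the arm holds its last target. There are 200 camera calls.

## Working session

There is one attempt and no reset: what is moved stays moved. The work goes in short steps, Python scripts to look and compute and a tool call to move; the robot and the scene stay as the last step left them, time stands still between calls to the robot, and variables do not carry over. Pictures are saved under pics/ and viewed, at most 14 in all, crops included, and the job is handed in when it is done.

Besides the shell and the picture viewer there is one more tool, called as name(argument=value, ...) on one line, values as JSON. carry_out: Moves the arm, as the interface text tells. Its arguments: {"type":"object","properties":{"increments":{"type":"string"},"force":{"type":"number"}},"required":["increments"]}

```bash
mkdir -p pics; cat > h.py <<'E'
import numpy as np, cv2
from rig import robot
def snap(cam,name):
    d=robot.read_camera(cam); cv2.imwrite(f'pics/{name}.png',d['color'][:,:,::-1]); 
    np.savez(f'pics/{name}.npz',**d); return d
def load(name): return dict(np.load(f'pics/{name}.npz'))
def ray(d,uv):
    p=cv2.undistortPoints(np.array([[uv]],float),d['K'],d['distortion'])[0,0]
    M=np.linalg.inv(d['world_to_cam']); r=M[:3,:3]@np.array([p[0],-p[1],-1.]); return M[:3,3],r
def atz(d,uv,z):
    o,r=ray(d,uv); return o+r*(z-o[2])/r[2]
def proj(d,P):
    P=np.atleast_2d(np.array(P,float)); c=P@d['world_to_cam'][:3,:3].T+d['world_to_cam'][:3,3]
    c=c*[1,-1,-1]; return cv2.projectPoints(c,np.zeros(3),np.zeros(3),d['K'],d['distortion'])[0][:,0]
E
python3 - <<'E'
from h import *
for c in ['top','side']:
    d=snap(c,c+'0'); M=np.linalg.inv(d['world_to_cam']); print(c,M[:3,3].round(3),d['K'][0,0],d['distortion'])
    im=cv2.resize(d['color'][:,:,::-1],(800,500)); cv2.imwrite(f'pics/{c}0v.png',im)
s=robot.read_state(); print(s); print(robot.tip_reach)
E
```

```text
top [ 0.424 -0.014  1.082] 398.9637224322191 [-0.09206894  0.          0.          0.          0.        ]
side [ 0.078 -0.65   0.753] 386.6962904767889 [-0.08035423  0.          0.          0.          0.        ]
{'time': 0.1, 'qpos': array([1.30401228e+00, 2.41368658e-01, 3.92481503e-03, 1.33522234e+00,
       2.53808318e-05, 1.57081383e+00]), 'qvel': array([-1.24253819e-04, -2.24678466e-03,  3.59911141e-03,  7.10456315e-04,
       -9.29491408e-04, -9.02138762e-05]), 'joint_efforts': array([-5.64956065e-05, -3.73138762e+01,  2.53009504e+01,  1.08461111e-02,
       -3.11890187e-05,  1.30336079e-05]), 'tcp_pos': array([0.13165545, 0.48175786, 0.21251167]), 'ee_rot': array([-4.17812439e-01, -3.11340783e+00,  2.90551522e-03]), 'ft_force': array([-0.13011065, -0.292496  , -0.45400824]), 'torque': array([-0.03555018, -0.0417534 , -0.02401699]), 'gripper_force': 0.0, 'opening': 0.0847722870148453}
0.011
```

View pics/top0v.png

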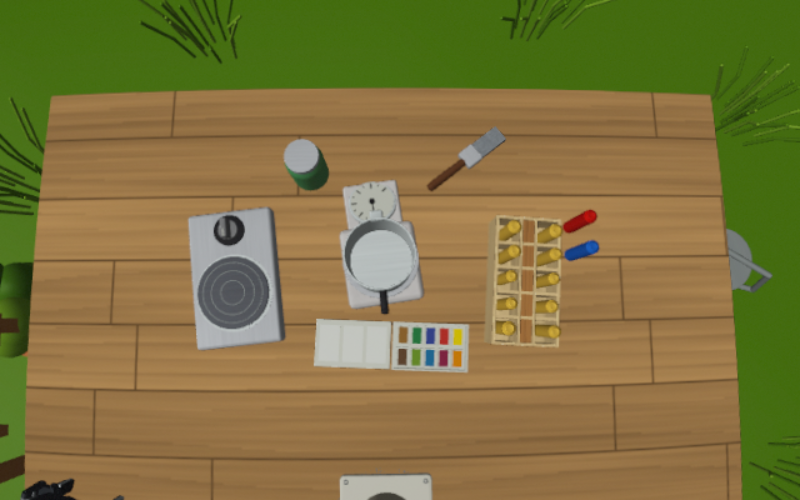

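View pics/side0v.png

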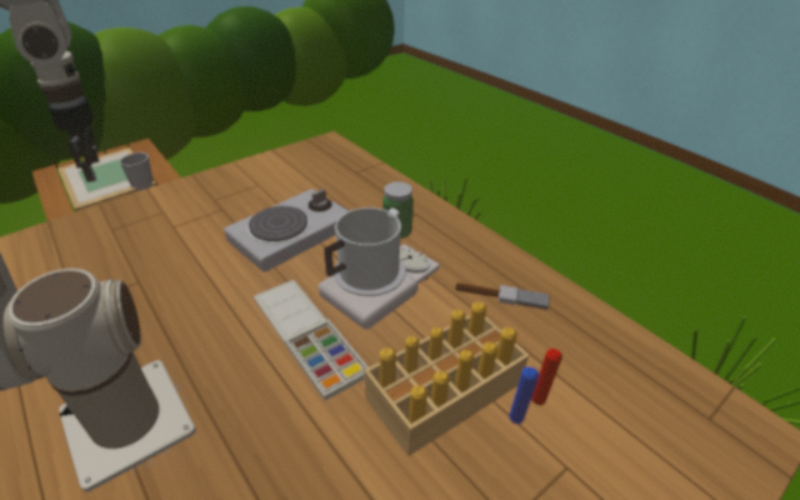

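```bash
python3 - <<'E'
from h import *
def crop(n,x0,y0,w,h,s):
    c=load(n)['color'][y0:y0+h,x0:x0+w,::-1]; c=cv2.resize(c,None,fx=s,fy=s,interpolation=cv2.INTER_CUBIC)
    for i in range(0,w,10):
        cv2.putText(c,str(x0+i),(int(i*s),8),0,.3,(255,255,255),1); cv2.line(c,(int(i*s),10),(int(i*s),16),(255,255,255),1)
    for i in range(0,h,10): cv2.putText(c,str(y0+i),(0,int(i*s)+4),0,.3,(255,255,255),1); cv2.line(c,(20,int(i*s)),(26,int(i*s)),(255,255,255),1)
    return c
cv2.imwrite('pics/c1.png',crop('top0',375,165,110,118,5))
cv2.imwrite('pics/c2.png',crop('side0',285,235,145,130,4.6))
cv2.imwrite('pics/c3.png',crop('top0',145,140,200,145,4))
E
```

```text
(no output)
```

View pics/c1.png

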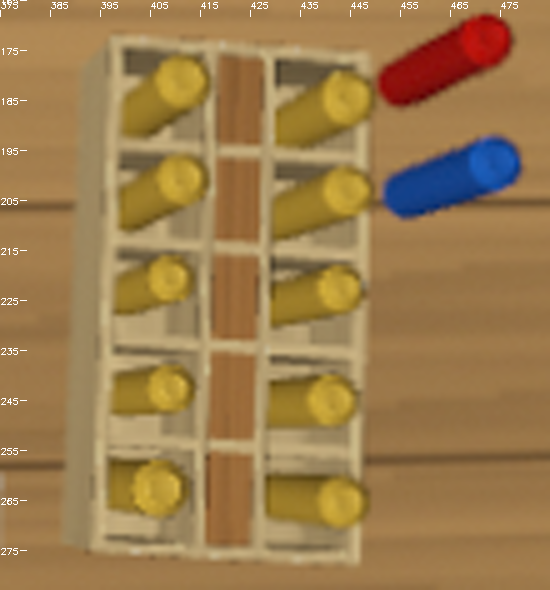

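View pics/c2.png

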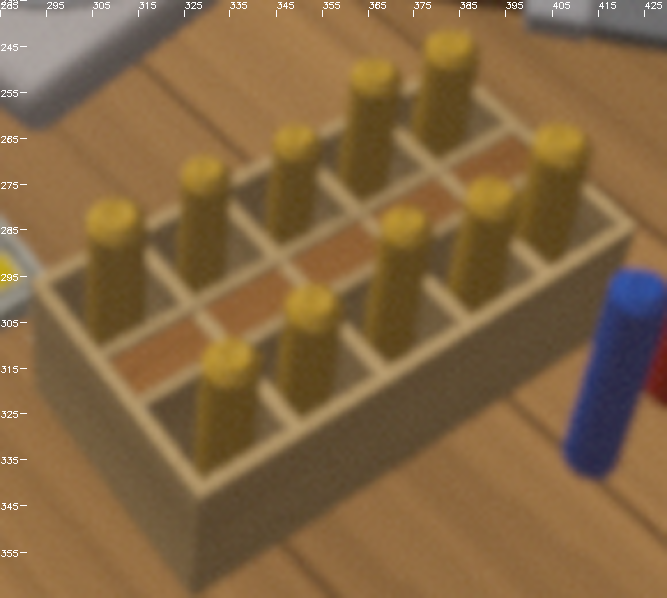

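View pics/c3.png

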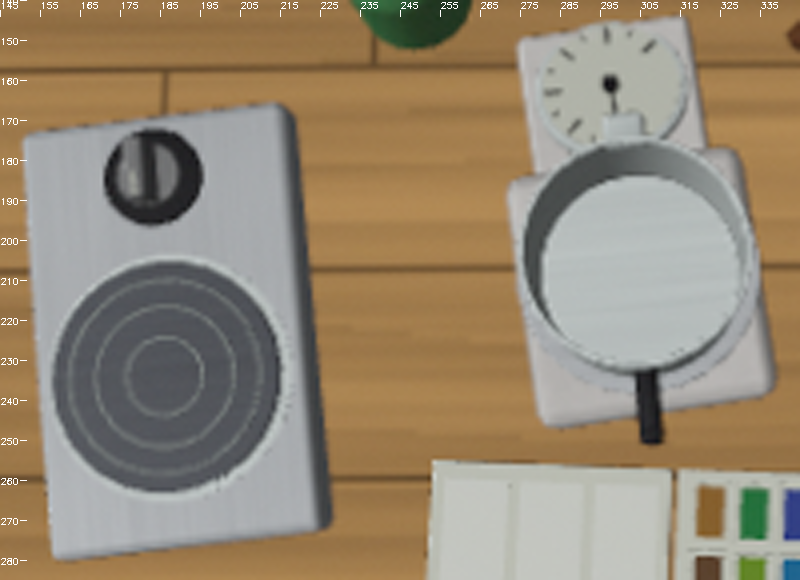

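```bash
cat >> h.py <<'E'
def tri(ds,uvs):
    A=np.zeros((3,3));b=np.zeros(3);L=[]
    for d,uv in zip(ds,uvs):
        o,r=ray(d,uv); r/=np.linalg.norm(r); P=np.eye(3)-np.outer(r,r); A+=P;b+=P@o; L.append((o,P))
    x=np.linalg.solve(A,b); return x,max(np.linalg.norm(P@(x-o)) for o,P in L)
E
python3 - <<'E'
from h import *
t=load('top0');s=load('side0')
T=lambda p:(375+p[0]/5,165+p[1]/5); S=lambda p:(285+p[0]/4.6,235+p[1]/4.6); U=lambda p:(145+p[0]/4,140+p[1]/4)
cor=np.array([atz(t,T(p),.085)[:2] for p in [(112,38),(370,55),(358,560),(97,548)]])
print('caddy',cor.round(3).tolist(),cor.mean(0).round(4)); c=cor.mean(0)
ax=(cor[0]+cor[1]-cor[2]-cor[3]); ax/=np.linalg.norm(ax); a=np.arctan2(ax[1],ax[0]); print('caddy yaw',a)
tp=dict(L1=(182,82),L2=(183,179),L3=(170,279),L4=(172,388),L5=(158,488),R1=(347,97),R2=(346,191),R3=(340,288),R4=(332,400),R5=(342,502))
sp=dict(L5=(112,217),L4=(204,172),L3=(295,142),L2=(374,76),L1=(450,48),R5=(230,357),R4=(312,301),R3=(404,224),R2=(490,193),R1=(560,141))
R=np.array([[np.cos(a),np.sin(a)],[-np.sin(a),np.cos(a)]])
for k in tp:
    x,e=tri([t,s],[T(tp[k]),S(sp[k])]); print(k,x.round(4),round(e,4),'caddy frame',(R@(x[:2]-c)*1000).round(0))
print('plate',atz(t,U((165,376)),.06)); 
print('knob disc',atz(t,U((153,177)),.055),'bar top',[atz(t,U(p),.092) for p in [(150,137),(151,197),(150,166)]])
H=[(24,140),(283,103),(328,520),(56,558)]
print('housing',[atz(t,U(p),.048).round(4) for p in H])
for z in(.186,):
    print('rim',atz(t,U((641,255)),z),'w',atz(t,U((523,255)),z)-atz(t,U((758,255)),z),'h',atz(t,U((641,137)),z)-atz(t,U((641,372)),z))
print('floor',atz(t,U((641,274)),.07),atz(t,U((540,274)),.07)-atz(t,U((742,274)),.07))
print('handle out',atz(t,U((652,443)),.17),atz(t,U((649,376)),.182))
print('scale housing',[atz(t,U(p),.04).round(3) for p in [(520,40),(685,18),(778,385),(545,425)]],'dial',atz(t,U((613,85)),.042))
E
```

```text
caddy [[0.628, -0.233], [0.618, -0.368], [0.361, -0.349], [0.369, -0.217]] [ 0.494  -0.2919]
caddy yaw -0.06879192998106161
L1 [ 0.5968 -0.2575  0.1311] 0.0008 caddy frame [100.  41.]
L2 [ 0.5475 -0.2536  0.1391] 0.0004 caddy frame [51. 42.]
L3 [ 0.5009 -0.2501  0.1204] 0.0006 caddy frame [ 4. 42.]
L4 [ 0.4474 -0.246   0.1325] 0.0004 caddy frame [-50.  43.]
L5 [ 0.4    -0.2385  0.1283] 0.0003 caddy frame [-97.  47.]
R1 [ 0.5873 -0.337   0.1385] 0.0005 caddy frame [ 96. -39.]
R2 [ 0.5419 -0.3359  0.1333] 0.0006 caddy frame [ 51. -41.]
R3 [ 0.4938 -0.3281  0.1398] 0.0003 caddy frame [  2. -36.]
R4 [ 0.4409 -0.3265  0.1257] 0.0008 caddy frame [-51. -38.]
R5 [ 0.3921 -0.3284  0.129 ] 0.001 caddy frame [-99. -43.]
plate [0.47616043 0.30972976 0.06      ]
knob disc [0.60652444 0.32362229 0.055     ] bar top [array([0.62569713, 0.31438386, 0.092     ]), array([0.58716871, 0.3122343 , 0.092     ]), array([0.60702356, 0.31363981, 0.092     ])]
housing [array([0.6336, 0.4142, 0.048 ]), array([0.6567, 0.2408, 0.048 ]), array([0.384 , 0.2057, 0.048 ]), array([0.36  , 0.3818, 0.048 ])]
rim [0.53621061 0.00169495 0.186     ] w [ 1.05185058e-03  1.32894643e-01 -1.11022302e-16] h [ 0.13401462 -0.00070824  0.        ]
floor [0.53852561 0.0038558  0.07      ] [0.00104683 0.12880184 0.        ]
handle out [ 0.43063557 -0.00363434  0.17      ] [ 0.46805658 -0.00234773  0.182     ]
scale housing [array([0.7  , 0.085, 0.04 ]), array([ 0.715, -0.026,  0.04 ]), array([ 0.468, -0.084,  0.04 ]), array([0.444, 0.067, 0.04 ])] dial [0.66853353 0.02239222 0.042     ]
```

```bash
cat >> h.py <<'E'
from scipy.spatial.transform import Rotation as Ro
def units(*pts,st=None):
    """pts: (x,y,z[,closing-axis angle deg]) -> tool units from the current pose"""
    s=robot.read_state(); R=Ro.from_rotvec(s['ee_rot']).as_matrix(); cur=np.degrees(np.arctan2(R[1,1],R[0,1]))
    for p in pts:
        v=R.T@(np.array(p[:3])-s['tcp_pos'])/.06
        dy=0
        if len(p)>3: dy=-(((p[3]-cur)+90)%180-90)/6
        print(p,v.round(2),'yaw',round(dy,2))
E
python3 -c "
from h import *
units((.132,.482,.32,86),(.35,.12,.32,86),(.4,-.2385,.3,86),(.4,-.2385,.2,86),(.4,-.2385,.115,86))"
```

```text
(0.132, 0.482, 0.32, 86) [-0.    0.   -1.79] yaw -1.88
(0.35, 0.12, 0.32, 86) [-5.1  -4.86 -1.78] yaw -1.88
(0.4, -0.2385, 0.3, 86) [ -7.48 -10.4   -1.44] yaw -1.88
(0.4, -0.2385, 0.2, 86) [ -7.48 -10.4    0.23] yaw -1.88
(0.4, -0.2385, 0.115, 86) [ -7.48 -10.4    1.64] yaw -1.88
```

carry_out(increments="0.7 0 0 -1 -1; 0.7 0 0 -1.8 -1.9; 0.7 -5.1 -4.86 -1.8 -1.9; 0.7 -5.1 -4.86 -1.8 -1.9; 0.7 -5.1 -4.86 -1.8 -1.9; 0.7 -5.1 -4.86 -1.8 -1.9; 0.7 -5.1 -4.86 -1.8 -1.9; 0.7 -5.1 -4.86 -1.8 -1.9; 0.7 -5.1 -4.86 -1.8 -1.9; 0.7 -7.48 -10.4 -1.4 -1.9; 0.7 -7.48 -10.4 -1.4 -1.9; 0.7 -7.48 -10.4 -1.4 -1.9; 0.7 -7.48 -10.4 -1.4 -1.9; 0.7 -7.48 -10.4 -1.4 -1.9; 0.7 -7.48 -10.4 -1.4 -1.9; 0.7 -7.48 -10.4 -1.4 -1.9; 0.7 -7.48 -10.4 -0.5 -1.9; 0.7 -7.48 -10.4 0.2 -1.9; 0.7 -7.48 -10.4 0.2 -1.9", force=40)

```text
time: 2.48
tcp_pos: [0.3975, -0.2353, 0.1984]
ee_rot: [-0.104, -3.133, -0.007]
ft_force: [0.1, 0.5, 0.6]
opening: 0.06
gripper_force: 0.0
```

```bash
python3 -c "
from h import *
units((.4,-.2385,.115,86))
d=snap('wrist','w1'); print(proj(d,[(.4,-.2385,.13)]))"
```

```text
(0.4, -0.2385, 0.115, 86) [-0.06 -0.06  1.39] yaw 0.03
[[309.77797248 209.55370479]]
```

View pics/w1.png

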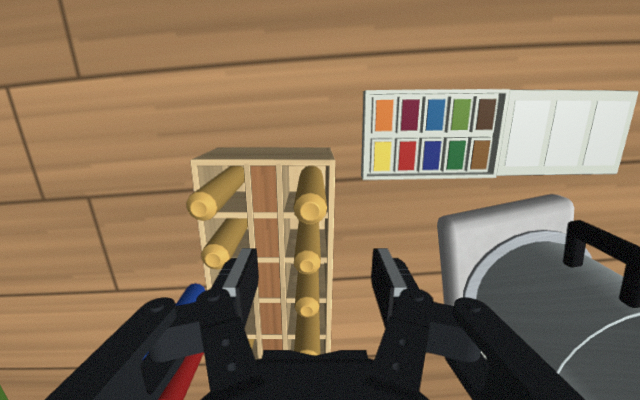

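carry_out(increments="0.7 -0.05 -0.06 0.8 0; 0.7 -0.05 -0.06 1.39 0; 0.7 -0.05 -0.06 1.39 0; 0 -0.05 -0.06 1.39 0; 0 -0.05 -0.06 1.39 0; 0 -0.05 -0.06 1.39 0; 0 -0.05 -0.06 1.39 0; 0 -0.05 -0.06 0.7 0; 0 -0.05 -0.06 -0.1 0; 0 -0.05 -0.06 -1 0; 0 -0.05 -0.06 -1.8 0; 0 -0.05 -0.06 -2.44 0; 0 -0.6 0.8 -2.44 0; 0 -1.1 1.6 -2.44 0; 0 -1.6 2.4 -2.44 0; 0 -2.1 3.2 -2.44 0; 0 -2.5 3.8 -2.44 0; 0 -2.72 4.14 -2.44 0; 0 -2.72 4.14 -2.44 0; 0 -2.72 4.14 -2.44 0", force=40)

```text
time: 5.03
tcp_pos: [0.5795, -0.0017, 0.3477]
ee_rot: [-0.107, -3.139, 0.001]
ft_force: [-0.5, -1.0, -0.5]
opening: -0.0002
gripper_force: 0.0
```

```bash
python3 -c "
from h import *
units((.577,.002,.2),(.577,.002,.3),(.4474,-.246,.24),(.4474,-.246,.115))
d=snap('side','s1')
c=d['color'][120:320,180:480,::-1]; cv2.imwrite('pics/s1v.png',cv2.resize(c,None,fx=2.6,fy=2.6,interpolation=cv2.INTER_CUBIC))
for z in (.06,.07): print([proj(d,(.537,.002,z+.12)).round(1)])
"
```

```text
(0.577, 0.002, 0.2) [0.04 0.06 2.46] yaw 0
(0.577, 0.002, 0.3) [0.05 0.06 0.79] yaw 0
(0.4474, -0.246, 0.24) [ 1.92 -4.21  1.8 ] yaw 0
(0.4474, -0.246, 0.115) [ 1.92 -4.21  3.88] yaw 0
[array([[294.2, 184.3]])]
[array([[294.2, 181. ]])]
```

View pics/s1v.png

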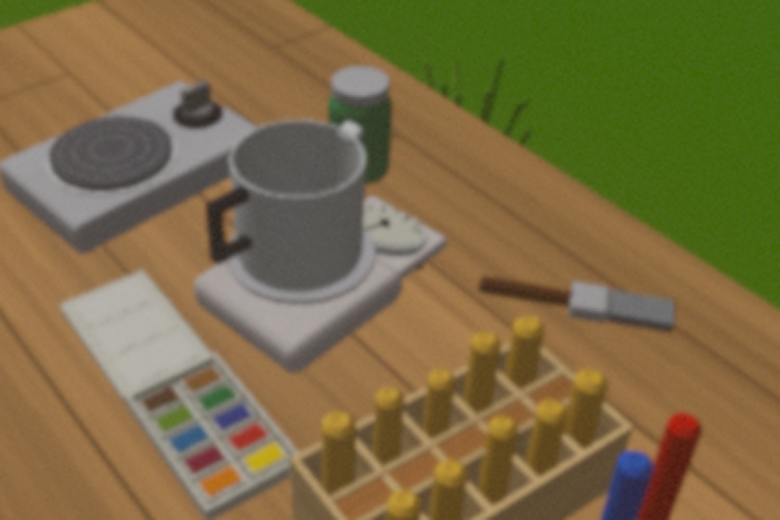

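carry_out(increments="0.55 0.6 -0.9 0.3 0; 0.55 1.1 -1.7 0.6 0; 0.55 1.6 -2.5 0.9 0; 0.55 2.1 -3.3 1.2 0; 0.55 2.6 -4 1.5 0; 0.55 2.72 -4.14 1.8 0; 0.55 2.72 -4.14 2.2 0; 0.55 2.72 -4.14 2.2 0; 0.55 2.72 -4.14 3 0; 0.55 2.72 -4.14 3.93 0; 0.55 2.72 -4.14 3.93 0; 0 2.72 -4.14 3.93 0; 0 2.72 -4.14 3.93 0; 0 2.72 -4.14 3.93 0; 0 2.72 -4.14 3.93 0; 0 2.72 -4.14 3.93 0; 0 2.72 -4.14 3.93 0; 0 2.72 -4.14 3.93 0", force=40)

```text
time: 7.32
tcp_pos: [0.4042, -0.2399, 0.1172]
ee_rot: [0.106, 3.13, -0.007]
ft_force: [-0.6, 1.4, 9.2]
opening: 0.0002
gripper_force: 4.9
```

```bash
python3 -c "
from h import *
units((.4,-.2385,.33),(.577,.002,.33),(.577,.002,.2))
snap('wrist','w2')
"
```

```text
(0.4, -0.2385, 0.33) [ 0.04  0.   -3.55] yaw 0
(0.577, 0.002, 0.33) [-2.64  4.2  -3.54] yaw 0
(0.577, 0.002, 0.2) [-2.61  4.21 -1.37] yaw 0
```

View pics/w2.png

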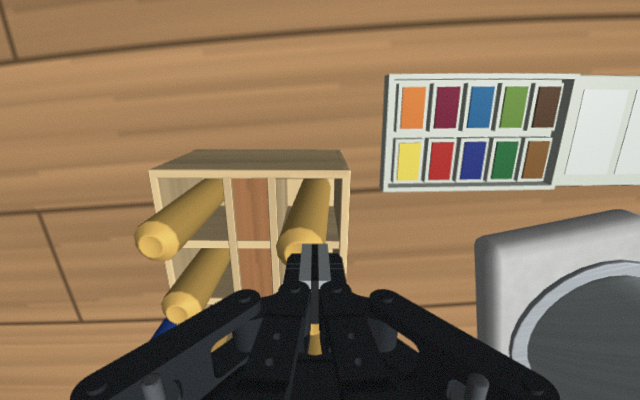

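```bash
python3 -c "
from h import *
d=load('w2'); R=Ro.from_rotvec(robot.read_state()['ee_rot']).as_matrix(); t=robot.read_state()['tcp_pos']; print(t,R.round(3))
print('tip',proj(d,[t+R[:,2]*.011,t,t-R[:,2]*.008]))
for z in (.1,.11,.12,.128): print(z,proj(d,(.4,-.2385,z)), atz(d,(300,243),z))
d=load('w1'); 
for z in (.12,.128): print(atz(d,(312,206),z))
t=load('top0');print(atz(t,(375+158/5,165+488/5),.128))
"
```

```text
[ 0.40421493 -0.23985603  0.11719193] [[-0.998  0.067  0.01 ]
 [ 0.067  0.998 -0.005]
 [-0.01  -0.004 -1.   ]]
tip [[313.61963578 236.0062849 ]
 [313.57385312 243.89932745]
 [313.53707638 250.2434175 ]]
0.1 [[315.40192992 225.65097984]] [ 0.4118129  -0.24948839  0.1       ]
0.11 [[315.38562541 232.23230346]] [ 0.40674147 -0.2485658   0.11      ]
0.12 [[315.36750722 239.5266597 ]] [ 0.40167003 -0.24764321  0.12      ]
0.128 [[315.35149597 245.95615185]] [ 0.39761288 -0.24690514  0.128     ]
[ 0.40049555 -0.2367471   0.12      ]
[ 0.39774246 -0.23652899  0.128     ]
[ 0.3996577  -0.23841264  0.128     ]
```

carry_out(increments="0 0 0 -0.6 0; 0 0 0 -1.3 0; 0.6 0 0 -1.3 0; 0.6 0 0 -1.3 0; 0.6 0 0 -1.3 0; 0.6 0 0 -1.3 0")

```text
time: 8.12
tcp_pos: [0.3997, -0.2376, 0.1892]
ee_rot: [-0.106, -3.138, -0.001]
ft_force: [0.3, -0.3, 0.3]
opening: 0.0515
gripper_force: 0.0
```

```bash
python3 -c "
from h import *
d=snap('wrist','w3')
s=robot.read_state(); print(s['tcp_pos'],s['opening'],s['ft_force'])
"
```

```text
[ 0.39976957 -0.23766497  0.18916477] 0.051120211383856806 [-1.05321836 -0.11337447  0.83700278]
```

View pics/w3.png

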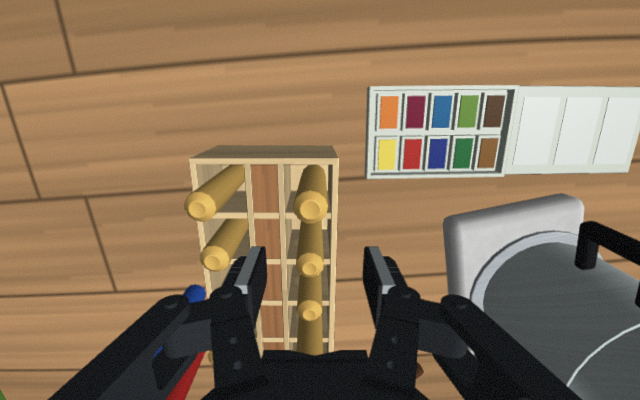

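carry_out(increments="0.6 0 0 0.6 0; 0.6 0 0 1.2 0; 0.6 0 0 1.27 0; 0.6 0 0 1.27 0; 0.6 0 0 1.27 0; 0.6 0 0 1.27 0")

```text
time: 8.93
tcp_pos: [0.4011, -0.2385, 0.115]
ee_rot: [0.106, 3.138, -0.002]
ft_force: [0.4, -0.6, -0.3]
opening: 0.0512
gripper_force: 0.0
```

```bash
python3 -c "
from h import *
d=load('w3'); print(atz(d,(312,207),.128),atz(d,(312,207),.12))
d=snap('side','s2')
R=Ro.from_rotvec(robot.read_state()['ee_rot']).as_matrix(); t=robot.read_state()['tcp_pos']; print(t)
p=proj(d,t)[0]; print('tcp px',p)
x0,y0=int(p[0])-60,int(p[1])-60
c=d['color'][y0:y0+110,x0:x0+120,::-1]; a=cv2.resize(c,None,fx=5,fy=5,interpolation=cv2.INTER_CUBIC)
q=(p-[x0,y0])*5; cv2.circle(a,tuple(q.astype(int)),3,(255,0,0),-1)
cv2.imwrite('pics/s2v.png',a)
"
```

```text
[ 0.39799765 -0.23888299  0.128     ] [ 0.40083215 -0.23913681  0.12      ]
[ 0.40091191 -0.23833652  0.11473548]
tcp px [309.4465232  286.12692527]
```

View pics/s2v.png

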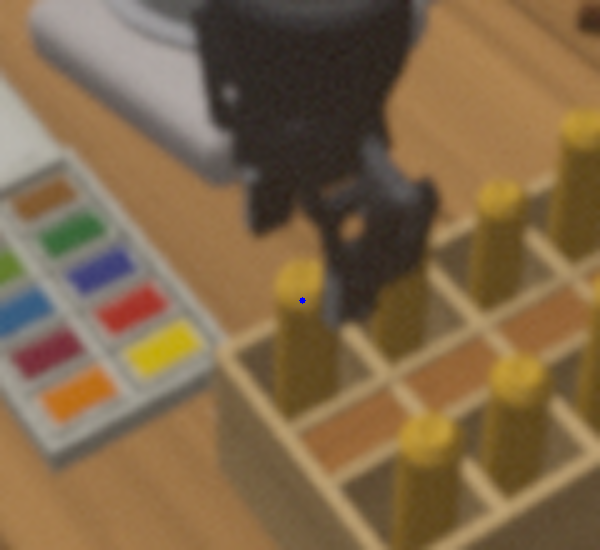

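carry_out(increments="0.6 0 0 0.25 0; 0.6 0 0 0.25 0; 0.6 0 0 0.25 0; 0 0 0 0.25 0; 0 0 0 0.25 0; 0 0 0 0.25 0; 0 0 0 0.25 0; 0 0 0 0.25 0", force=40)

```text
time: 9.98
tcp_pos: [0.4009, -0.2383, 0.0994]
ee_rot: [0.106, 3.138, -0.001]
ft_force: [0.3, 0.2, 5.2]
opening: 0.0264
gripper_force: 39.5
```

carry_out(increments="0 0 0 -0.5 0; 0 0 0 -1.2 0; 0 0 0 -2.1 0; 0 0 0 -3 0; 0 0 0 -3.8 0; 0 -0.5 0.8 -3.85 0; 0 -1 1.6 -3.85 0; 0 -1.5 2.4 -3.85 0; 0 -2 3.2 -3.85 0; 0 -2.4 3.9 -3.85 0; 0 -2.59 4.19 -3.85 0; 0 -2.59 4.19 -3.85 0; 0 -2.59 4.19 -3.85 0; 0 -2.59 4.19 -3.85 0")

```text
time: 11.72
tcp_pos: [0.5718, 0.0013, 0.3299]
ee_rot: [-0.109, -3.14, 0.0]
ft_force: [-0.7, -0.4, -0.8]
opening: 0.0265
gripper_force: 39.8
```

```bash
python3 -c "
from h import *
units((.573,.002,.19),(.4474,-.246,.22),(.4474,-.246,.1))
a=snap('side','s3')['color'][:,:,::-1]; b=snap('top','t3')['color'][:,:,::-1]
cv2.imwrite('pics/m3.png',np.hstack([cv2.resize(a[40:300,200:400],None,fx=2,fy=2),cv2.resize(b[130:260,250:450],None,fx=2,fy=4)]))
"
```

```text
(0.573, 0.002, 0.19) [-0.02  0.01  2.33] yaw 0
(0.4474, -0.246, 0.22) [ 1.78 -4.26  1.83] yaw 0
(0.4474, -0.246, 0.1) [ 1.78 -4.25  3.83] yaw 0
```

View pics/m3.png

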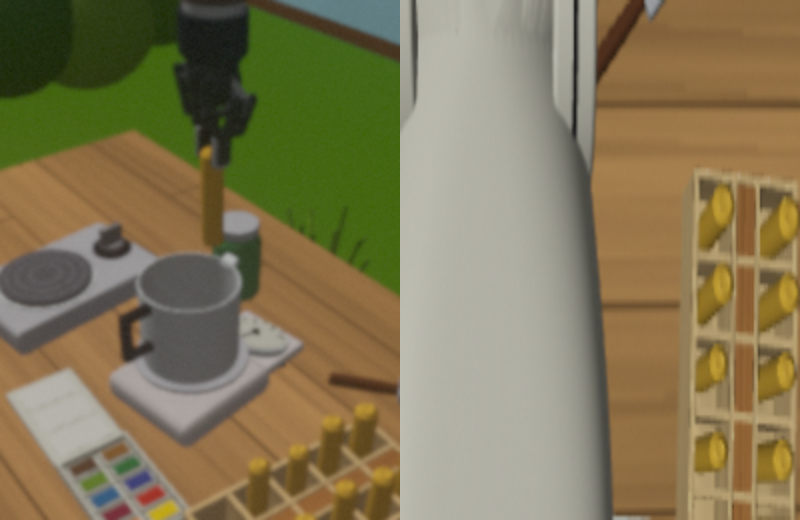

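carry_out(increments="0 -0.02 0.01 1 0; 0 -0.02 0.01 1.8 0; 0 -0.02 0.01 2.33 0; 0 -0.02 0.01 2.33 0; 0 -0.02 0.01 2.33 0; 0.42 -0.02 0.01 2.33 0; 0.42 -0.02 0.01 2.33 0; 0.42 -0.02 0.01 2.33 0; 0.42 -0.02 0.01 1.5 0; 0.5 -0.02 0.01 0.7 0; 0.6 -0.02 0 -0.1 0; 0.6 0.3 -0.8 -0.1 0; 0.6 0.7 -1.7 0.3 0; 0.6 1 -2.6 0.7 0; 0.6 1.4 -3.5 1.2 0; 0.6 1.78 -4.25 1.8 0; 0.6 1.78 -4.25 1.83 0; 0.6 1.78 -4.25 1.83 0; 0.6 1.78 -4.25 1.83 0")

```text
time: 14.2
tcp_pos: [0.45, -0.2442, 0.2213]
ee_rot: [0.103, 3.137, -0.001]
ft_force: [-0.3, 0.7, 0.6]
opening: 0.0511
gripper_force: 0.0
```

```bash
python3 -c "
from h import *
units((.4474,-.246,.098),(.4474,-.246,.33),(.502,.004,.33),(.502,.004,.19))
a=snap('side','s4')['color'][:,:,::-1]; b=snap('top','t4')['color'][:,:,::-1]
A=cv2.resize(a[130:260,240:400],(400,325)); B=cv2.resize(b[130:260,250:410],(400,325)); W=snap('wrist','w4')['color'][:,:,::-1]
cv2.imwrite('pics/m4.png',np.vstack([np.hstack([A,B]),cv2.resize(W[140:360,100:600],(600,264)) if 0 else np.hstack([cv2.resize(W[160:360],(800,250))])]))
"
```

```text
(0.4474, -0.246, 0.098) [ 0.05 -0.03  2.05] yaw 0
(0.4474, -0.246, 0.33) [ 0.04 -0.03 -1.81] yaw 0
(0.502, 0.004, 0.33) [-0.6   4.18 -1.81] yaw 0
(0.502, 0.004, 0.19) [-0.59  4.19  0.52] yaw 0
```

View pics/m4.png

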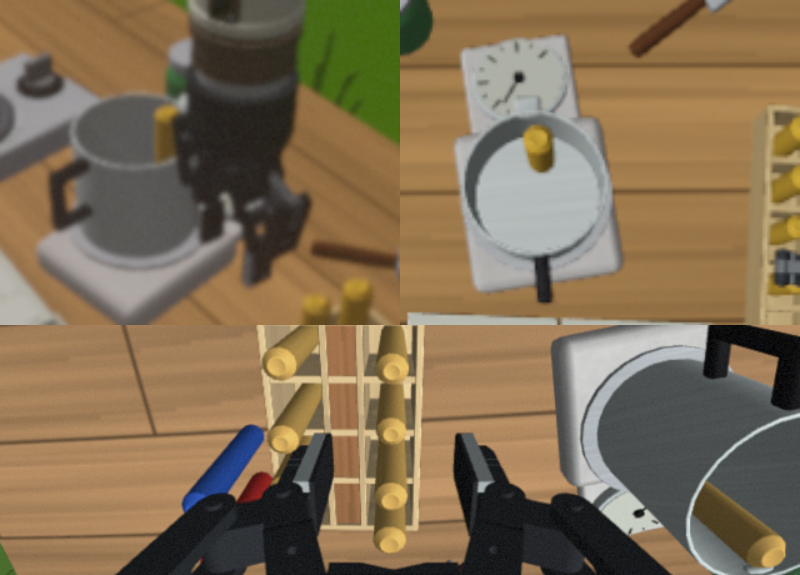

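carry_out(increments="0.6 0.05 -0.03 1 0; 0.6 0.05 -0.03 2.05 0; 0.6 0.05 -0.03 2.08 0; 0.6 0.05 -0.03 2.08 0; 0.6 0.05 -0.03 2.08 0; 0 0.05 -0.03 2.08 0; 0 0.05 -0.03 2.08 0; 0 0.05 -0.03 2.08 0; 0 0.05 -0.03 2.08 0; 0 0.05 -0.03 1.4 0; 0 0.05 -0.03 0.5 0; 0 0.05 -0.03 -0.5 0; 0 0.05 -0.03 -1.4 0; 0 0 0.5 -1.81 0; 0 -0.15 1.4 -1.81 0; 0 -0.3 2.4 -1.81 0; 0 -0.4 3.3 -1.81 0; 0 -0.6 4.18 -1.81 0; 0 -0.6 4.18 -1.81 0; 0 -0.6 4.18 -1.81 0")

```text
time: 16.85
tcp_pos: [0.5011, 0.0028, 0.3284]
ee_rot: [-0.106, -3.139, 0.001]
ft_force: [-0.0, -0.0, -0.7]
opening: 0.0225
gripper_force: 39.6
```

```bash
cat >> h.py <<'E'
def pot(name):
    """handle pixel line in top picture, compare with first"""
    for n in ('top0',name):
        d=load(n); c=d['color'][225:262,285:325].astype(int); m=c.max(2)<60; ys,xs=np.nonzero(m)
        print(n,'handle px',xs.mean().round(2)+285,ys.mean().round(2)+225,len(xs),ys.max()+225)
E
python3 -c "
from h import *
units((.502,.004,.186),(.502,.004,.33),(.5009,-.2501,.22))
pot('t4')"
```

```text
(0.502, 0.004, 0.186) [-0.01  0.02  2.37] yaw 0
(0.502, 0.004, 0.33) [-0.01  0.02 -0.03] yaw 0
(0.5009, -0.2501, 0.22) [-0.28 -4.2   1.81] yaw 0
top0 handle px 306.77 241.32999999999998 90 250
t4 handle px 306.76 241.25 92 250
```

carry_out(increments="0 -0.01 0.02 1 0; 0 -0.01 0.02 1.8 0; 0 -0.01 0.02 2.37 0; 0 -0.01 0.02 2.37 0; 0 -0.01 0.02 2.37 0; 0.4 -0.01 0.02 2.37 0; 0.4 -0.01 0.02 2.37 0; 0.4 -0.01 0.02 2.37 0; 0.42 -0.01 0.02 1.5 0; 0.5 -0.01 0.02 0.7 0; 0.6 -0.01 0.02 -0.1 0; 0.6 -0.05 -0.9 -0.1 0; 0.6 -0.1 -1.8 0.3 0; 0.6 -0.15 -2.7 0.7 0; 0.6 -0.2 -3.6 1.2 0; 0.6 -0.28 -4.2 1.8 0; 0.6 -0.28 -4.2 1.83 0; 0.6 -0.28 -4.2 1.83 0; 0.6 -0.28 -4.2 1.83 0")

```text
time: 19.23
tcp_pos: [0.502, -0.2488, 0.2204]
ee_rot: [0.104, 3.137, -0.001]
ft_force: [0.4, -0.2, 0.1]
opening: 0.0512
gripper_force: 0.0
```

```bash
cat >> h.py <<'E'
def sticks(name):
    d=load(name); c=d['color'][150:250,265:345].astype(int); h=cv2.cvtColor(d['color'][150:250,265:345],cv2.COLOR_RGB2HSV)
    m=((h[:,:,0]>15)&(h[:,:,0]<32)&(h[:,:,1]>130)).astype(np.uint8)
    n,l,s,cc=cv2.connectedComponentsWithStats(m)
    for i in range(1,n):
        if s[i,4]>15: print('blob',(s[i,:2]+[265,150]).tolist(),s[i,2:].tolist())
E
python3 -c "
from h import *
t=snap('top','t5'); pot('t5'); sticks('t4'); sticks('t5')
units((.5009,-.2501,.096),(.5009,-.2501,.33),(.555,.036,.33))"
```

```text
top0 handle px 306.77 241.32999999999998 90 250
t5 handle px 306.88 241.32999999999998 96 250
blob [265, 150] [40, 100, 1054]
blob [310, 150] [35, 100, 1504]
blob [299, 180] [12, 19, 169]
blob [265, 150] [40, 100, 1060]
blob [310, 150] [35, 100, 1511]
blob [300, 181] [11, 18, 161]
blob [296, 212] [12, 13, 104]
(0.5009, -0.2501, 0.096) [ 0.02 -0.02  2.07] yaw 0
(0.5009, -0.2501, 0.33) [ 0.01 -0.03 -1.83] yaw 0
(0.555, 0.036, 0.33) [-0.57  4.79 -1.83] yaw 0
```

carry_out(increments="0.6 0.02 -0.02 1 0; 0.6 0.02 -0.02 2.05 0; 0.6 0.02 -0.02 2.08 0; 0.6 0.02 -0.02 2.08 0; 0.6 0.02 -0.02 2.08 0; 0 0.02 -0.02 2.08 0; 0 0.02 -0.02 2.08 0; 0 0.02 -0.02 2.08 0; 0 0.02 -0.02 2.08 0; 0 0.02 -0.02 1.4 0; 0 0.02 -0.02 0.5 0; 0 0.02 -0.02 -0.5 0; 0 0.02 -0.02 -1.4 0; 0 0.02 -0.02 -1.9 0; 0 0.02 -0.02 -1.9 0")

```text
time: 21.15
tcp_pos: [0.5009, -0.2514, 0.3358]
ee_rot: [0.107, 3.134, -0.004]
ft_force: [-0.0, 0.7, -1.3]
opening: 0.0218
gripper_force: 39.3
```

```bash
python3 -c "
from h import *
units((.537,.038,.33,-4),(.537,.038,.33,176),(.537,.038,.187))
print(robot.read_state()['qpos'].round(2))"
```

```text
(0.537, 0.038, 0.33, -4) [-0.27  4.85  0.09] yaw -14.98
(0.537, 0.038, 0.33, 176) [-0.27  4.85  0.09] yaw -14.98
(0.537, 0.038, 0.187) [-0.26  4.86  2.47] yaw 0
[-0.47  0.35  0.47  1.68 -0.   -0.4 ]
```

carry_out(increments="0 0 0.5 0 -1.6; 0 -0.05 1.2 0 -3.3; 0 -0.1 2 0 -5; 0 -0.15 2.8 0 -6.6; 0 -0.2 3.5 0 -8.3; 0 -0.25 4.2 0 -10; 0 -0.27 4.7 0 -11.6; 0 -0.27 4.85 0 -13.3; 0 -0.27 4.85 0 -15; 0 -0.27 4.85 0 -15; 0 -0.27 4.85 0 -15; 0 -0.27 4.85 1 -15; 0 -0.27 4.85 2 -15; 0 -0.27 4.85 2.47 -15; 0 -0.27 4.85 2.47 -15; 0 -0.27 4.85 2.47 -15; 0.4 -0.27 4.85 2.47 -15; 0.4 -0.27 4.85 2.47 -15; 0.4 -0.27 4.85 2.47 -15")

```text
time: 23.52
tcp_pos: [0.5361, 0.0386, 0.1853]
ee_rot: [-2.144, 2.295, -0.002]
ft_force: [-0.5, 0.1, 0.2]
opening: 0.0343
gripper_force: 0.0
```

```bash
python3 -c "
from h import *
units((.537,.038,.33,86),(.5475,-.2536,.22,86))
s=robot.read_state();print(s['ft_force'],s['opening'])"
```

```text
(0.537, 0.038, 0.33, 86) [ 0.01 -0.02 -2.41] yaw -14.98
(0.5475, -0.2536, 0.22, 86) [ 4.85 -0.52 -0.58] yaw -14.98
[-0.51083726  0.07652277  0.15920126] 0.03428032316350468
```

carry_out(increments="0.4 0 -0.02 -0.8 0; 0.5 0 -0.02 -1.7 0; 0.6 0 -0.02 -2.4 1.5; 0.6 0.6 -0.05 -2.4 3.2; 0.6 1.2 -0.1 -2.3 4.9; 0.6 1.8 -0.2 -2.1 6.6; 0.6 2.4 -0.3 -1.8 8.3; 0.6 3 -0.4 -1.5 10; 0.6 3.8 -0.45 -1.2 11.7; 0.6 4.5 -0.5 -0.9 13.4; 0.6 4.85 -0.52 -0.58 15; 0.6 4.85 -0.52 -0.58 15; 0.6 4.85 -0.52 -0.58 15; 0.6 4.85 -0.52 -0.58 15")

```text
time: 25.28
tcp_pos: [0.5478, -0.253, 0.2207]
ee_rot: [0.102, 3.138, -0.001]
ft_force: [0.4, -0.4, 0.1]
opening: 0.0514
gripper_force: 0.0
```

```bash
python3 -c "
from h import *
t=snap('top','t6'); pot('t6'); sticks('t6')
units((.5475,-.2536,.096,86),(.5475,-.2536,.335))"
```

```text
top0 handle px 306.77 241.32999999999998 90 250
t6 handle px 309.23 242.46 94 252
blob [265, 150] [42, 100, 1074]
blob [313, 150] [32, 100, 1496]
blob [302, 182] [11, 18, 161]
blob [286, 201] [10, 13, 97]
blob [300, 213] [10, 14, 101]
(0.5475, -0.2536, 0.096, 86) [ 0.01 -0.01  2.08] yaw 0.04
(0.5475, -0.2536, 0.335) [ 0.   -0.01 -1.91] yaw 0
```

carry_out(increments="0.6 0.01 -0.01 1 0; 0.6 0.01 -0.01 2.05 0; 0.6 0.01 -0.01 2.08 0; 0.6 0.01 -0.01 2.08 0; 0.6 0.01 -0.01 2.08 0; 0 0.01 -0.01 2.08 0; 0 0.01 -0.01 2.08 0; 0 0.01 -0.01 2.08 0; 0 0.01 -0.01 2.08 0; 0 0.01 -0.01 1.4 0; 0 0.01 -0.01 0.5 0; 0 0.01 -0.01 -0.5 0; 0 0.01 -0.01 -1.4 0; 0 0.01 -0.01 -1.9 0; 0 0.01 -0.01 -1.9 0")

```text
time: 27.2
tcp_pos: [0.5475, -0.2551, 0.3365]
ee_rot: [0.107, 3.134, -0.004]
ft_force: [-0.0, 1.1, -1.1]
opening: 0.0249
gripper_force: 39.6
```

```bash
python3 -c "
from h import *
t=snap('top','t6b'); pot('t6b')
units((.5345,-.039,.335,176),(.5345,-.039,.182))"
```

```text
top0 handle px 306.77 241.32999999999998 90 250
t6b handle px 309.23 242.46 94 252
(0.5345, -0.039, 0.335, 176) [ 0.45  3.57 -0.02] yaw -14.98
(0.5345, -0.039, 0.182) [0.45 3.58 2.53] yaw 0
```

carry_out(increments="0 0.05 0.4 0 -1.6; 0 0.1 0.8 0 -3.3; 0 0.15 1.3 0 -5; 0 0.2 1.8 0 -6.6; 0 0.25 2.3 0 -8.3; 0 0.3 2.8 0 -10; 0 0.35 3.2 0 -11.6; 0 0.45 3.57 0 -13.3; 0 0.45 3.57 0 -15; 0 0.45 3.57 0 -15; 0 0.45 3.57 0 -15; 0 0.45 3.57 1 -15; 0 0.45 3.57 2 -15; 0 0.45 3.57 2.5 -15; 0 0.45 3.57 2.5 -15; 0 0.45 3.57 2.5 -15; 0.42 0.45 3.57 2.5 -15; 0.42 0.45 3.57 2.5 -15; 0.42 0.45 3.57 2.5 -15; 0.42 0.45 3.57 1.5 -15")

```text
time: 29.75
tcp_pos: [0.5293, -0.0386, 0.2381]
ee_rot: [2.138, -2.288, -0.017]
ft_force: [1.1, -0.0, 0.2]
opening: 0.0357
gripper_force: 0.0
```

```bash
python3 -c "
from h import *
units((.535,-.039,.33),(.5968,-.2575,.22))
s=robot.read_state();print(s['ft_force'],s['opening'])"
```

```text
(0.535, -0.039, 0.33) [ 0.   -0.07 -1.53] yaw 0
(0.5968, -0.2575, 0.22) [ 3.56 -1.37  0.28] yaw 0
[ 1.13578289 -0.04700149  0.16173344] 0.035730269868035805
```

carry_out(increments="0.5 0 -0.05 -0.8 0; 0.6 0 -0.05 -1.5 1.5; 0.6 0.4 -0.2 -1.5 3.2; 0.6 0.8 -0.3 -1.5 4.9; 0.6 1.2 -0.4 -1.3 6.6; 0.6 1.6 -0.6 -1 8.3; 0.6 2.1 -0.8 -0.7 10; 0.6 2.6 -1 -0.4 11.7; 0.6 3.1 -1.2 -0.1 13.4; 0.6 3.55 -1.37 0.28 15; 0.6 3.55 -1.37 0.28 15; 0.6 3.55 -1.37 0.28 15; 0.6 3.55 -1.37 0.28 15")

```text
time: 31.38
tcp_pos: [0.6021, -0.2562, 0.2281]
ee_rot: [0.104, 3.138, -0.001]
ft_force: [-0.4, 0.3, -0.0]
opening: 0.0514
gripper_force: 0.0
```

```bash
python3 -c "
from h import *
t=snap('top','t7'); pot('t7'); sticks('t7')
units((.5968,-.2575,.096,86),(.5968,-.2575,.335))"
```

```text
top0 handle px 306.77 241.32999999999998 90 250
t7 handle px 309.3 242.44 93 251
blob [265, 150] [42, 100, 1078]
blob [313, 150] [32, 100, 1499]
blob [302, 183] [11, 17, 159]
blob [318, 199] [11, 15, 128]
blob [285, 201] [11, 13, 103]
blob [301, 214] [9, 13, 93]
(0.5968, -0.2575, 0.096, 86) [ 0.09 -0.03  2.2 ] yaw 0.04
(0.5968, -0.2575, 0.335) [ 0.08 -0.03 -1.78] yaw 0
```

carry_out(increments="0.6 0.09 -0.03 1 0; 0.6 0.09 -0.03 2 0; 0.6 0.09 -0.03 2.2 0; 0.6 0.09 -0.03 2.2 0; 0.6 0.09 -0.03 2.2 0; 0 0.09 -0.03 2.2 0; 0 0.09 -0.03 2.2 0; 0 0.09 -0.03 2.2 0; 0 0.09 -0.03 2.2 0; 0 0.09 -0.03 1.4 0; 0 0.09 -0.03 0.5 0; 0 0.09 -0.03 -0.5 0; 0 0.09 -0.03 -1.3 0; 0 0.09 -0.03 -1.8 0; 0 0.09 -0.03 -1.8 0; 0 0.09 -0.03 -1.8 0")

```text
time: 33.42
tcp_pos: [0.5958, -0.2584, 0.3327]
ee_rot: [-0.107, -3.137, -0.001]
ft_force: [-0.4, 0.3, -0.7]
opening: 0.0266
gripper_force: 39.9
```

```bash
python3 -c "
from h import *
t=snap('top','t7b'); pot('t7b')
units((.5345,-.0036,.335,131),(.5345,-.0036,.182))"
```

```text
top0 handle px 306.77 241.32999999999998 90 250
t7b handle px 309.32 242.37 94 251
(0.5345, -0.0036, 0.335, 131) [ 1.3   4.17 -0.04] yaw -7.48
(0.5345, -0.0036, 0.182) [1.29 4.16 2.51] yaw 0
```

carry_out(increments="0 0.15 0.5 0 -1.5; 0 0.35 1.2 0 -3; 0 0.55 2 0 -4.5; 0 0.8 2.8 0 -6; 0 1.1 3.6 0 -7.5; 0 1.3 4.17 0 -7.5; 0 1.3 4.17 0 -7.5; 0 1.3 4.17 0 -7.5; 0 1.3 4.17 0 -7.5; 0 1.3 4.17 0.9 -7.5; 0 1.3 4.17 1.8 -7.5; 0 1.3 4.17 2.4 -7.5; 0 1.3 4.17 2.4 -7.5; 0 1.3 4.17 2.4 -7.5; 0.4 1.3 4.17 2.4 -7.5; 0.4 1.3 4.17 2.4 -7.5; 0.4 1.3 4.17 2.4 -7.5; 0.4 1.3 4.17 1.5 -7.5; 0.4 1.3 4.17 0.5 -7.5; 0.4 1.3 4.17 0 -7.5")

```text
time: 35.98
tcp_pos: [0.5361, -0.0035, 0.3386]
ee_rot: [-1.101, 2.936, -0.003]
ft_force: [0.4, 0.7, 0.1]
opening: 0.0344
gripper_force: 0.0
```

```bash
python3 -c "
from h import *
units((.5345,-.0036,.33),(.5419,-.3359,.23,86))
"
```

```text
(0.5345, -0.0036, 0.33) [0.02 0.02 0.14] yaw 0
(0.5419, -0.3359, 0.23, 86) [ 3.58 -4.23  1.81] yaw 7.52
```

carry_out(increments="0.6 0.5 -0.6 0.1 1.5; 0.6 1 -1.2 0.3 3; 0.6 1.6 -1.9 0.6 4.5; 0.6 2.2 -2.6 0.9 6; 0.6 2.8 -3.3 1.2 7.5; 0.6 3.4 -4 1.5 7.5; 0.6 3.58 -4.23 1.75 7.5; 0.6 3.58 -4.23 1.75 7.5; 0.6 3.58 -4.23 1.75 7.5")

```text
time: 37.1
tcp_pos: [0.5408, -0.3347, 0.2304]
ee_rot: [0.104, 3.139, 0.0]
ft_force: [0.0, 0.5, 0.9]
opening: 0.0517
gripper_force: 0.0
```

```bash
python3 -c "
from h import *
t=snap('top','t8'); pot('t8'); sticks('t8')
units((.5419,-.3359,.096,86),(.5419,-.3359,.335))
a=t['color'][:,:,::-1]; w=snap('wrist','w8')['color'][:,:,::-1]
A=cv2.resize(a[140:260,265:345],(400,600),interpolation=2); B=cv2.resize(w,(400,250))
cv2.imwrite('pics/m8.png',np.hstack([A,np.vstack([B,cv2.resize(a[150:175,270:330],(400,167),interpolation=2),np.zeros((183,400,3),np.uint8)])]))
"
```

```text
top0 handle px 306.77 241.32999999999998 90 250
t8 handle px 309.33 242.61 90 251
blob [265, 150] [42, 100, 1068]
blob [313, 150] [32, 100, 1483]
blob [301, 183] [12, 44, 392]
blob [318, 199] [11, 15, 125]
blob [285, 201] [11, 13, 101]
(0.5419, -0.3359, 0.096, 86) [-0.01 -0.02  2.25] yaw 0.04
(0.5419, -0.3359, 0.335) [-0.02 -0.02 -1.74] yaw 0
```

View pics/m8.png

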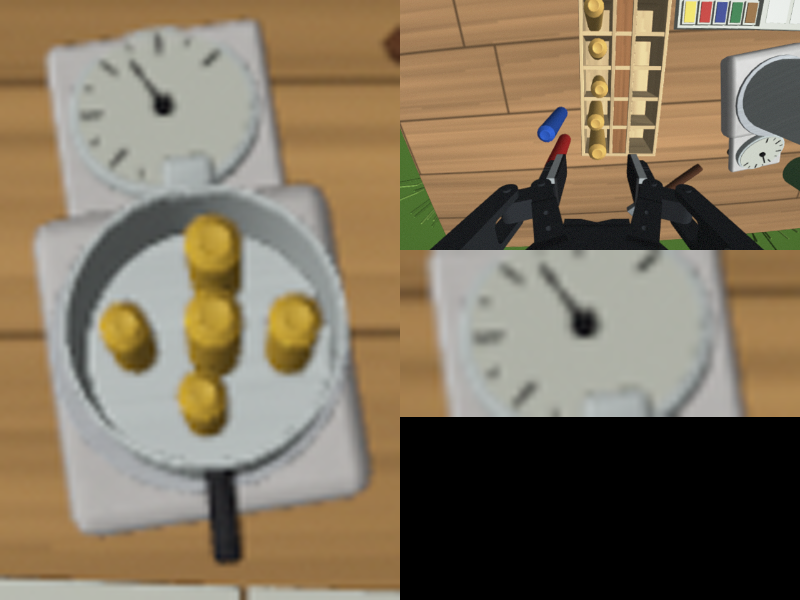

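carry_out(increments="0.6 -0.01 -0.02 1 0; 0.6 -0.01 -0.02 2 0; 0.6 -0.01 -0.02 2.25 0; 0.6 -0.01 -0.02 2.25 0; 0.6 -0.01 -0.02 2.25 0; 0 -0.01 -0.02 2.25 0; 0 -0.01 -0.02 2.25 0; 0 -0.01 -0.02 2.25 0; 0 -0.01 -0.02 2.25 0; 0 -0.01 -0.02 1.4 0; 0 -0.01 -0.02 0.5 0; 0 -0.01 -0.02 -0.5 0; 0 -0.01 -0.02 -1.3 0; 0 -0.01 -0.02 -1.75 0; 0 -0.01 -0.02 -1.75 0; 0 -0.01 -0.02 -1.75 0")

```text
time: 39.2
tcp_pos: [0.5405, -0.3371, 0.3328]
ee_rot: [-0.107, -3.138, -0.002]
ft_force: [0.1, 0.5, -1.4]
opening: 0.0247
gripper_force: 39.8
```

```bash
python3 -c "
from h import *
t=snap('top','t8b'); pot('t8b'); sticks('t8b')
C=atz(t,(305.6,218),.178); L=atz(t,(289.4,204.6),.178); O=atz(t,(306.5,206.3),.1745); M=atz(t,(265+212/5,140+320/5),.185)
print(C,L,O,M)
O=np.array([.5345,-.0036]);
m=(.5345-.032,-.0036+.032)
print(np.hypot(*(C[:2]-m)),np.hypot(*(L[:2]-m)))
units((*m,.335,41),(*m,.185))"
```

```text
top0 handle px 306.77 241.32999999999998 90 250
t8b handle px 309.38 242.68 88 251
blob [265, 150] [42, 100, 1060]
blob [313, 150] [32, 100, 1473]
blob [301, 183] [12, 44, 377]
blob [318, 199] [11, 15, 125]
blob [285, 201] [11, 13, 101]
[0.50458209 0.00122213 0.178     ] [0.53554376 0.03798096 0.178     ] [ 0.53174514 -0.00092614  0.1745    ] [ 0.53572675 -0.00315033  0.185     ]
0.02725750333890399 0.034404720519119594
(0.5025, 0.0284, 0.335, 41) [ 1.04  6.03 -0.03] yaw 7.52
(0.5025, 0.0284, 0.185) [1.03 6.03 2.47] yaw 0
```

carry_out(increments="0 0.1 0.7 0 -1.5; 0 0.3 1.5 0 -3; 0 0.5 2.3 0 -4.5; 0 0.6 3.1 0 -6; 0 0.75 3.9 0 -7.5; 0 0.9 4.6 0 -7.5; 0 0.97 4.99 0 -7.5; 0 0.97 4.99 0 -7.5; 0 0.97 4.99 0 -7.5; 0 0.97 4.99 0 -7.5; 0 0.97 4.99 0.9 -7.5; 0 0.97 4.99 1.8 -7.5; 0 0.97 4.99 2.4 -7.5; 0 0.97 4.99 2.4 -7.5; 0 0.97 4.99 2.4 -7.5; 0.4 0.97 4.99 2.4 -7.5; 0.4 0.97 4.99 2.4 -7.5; 0.4 0.97 4.99 2.4 -7.5; 0.4 0.97 4.99 1.4 -7.5; 0.4 0.97 4.99 0.4 -7.5")

```text
time: 41.75
tcp_pos: [0.5022, -0.0345, 0.3114]
ee_rot: [1.103, -2.94, -0.001]
ft_force: [1.1, -0.4, -0.7]
opening: 0.034
gripper_force: 0.0
```

```bash
python3 -c "
from h import *
units((.4,-.2,.33,176))
print(robot.read_state()['qpos'])"
```

```text
(0.4, -0.2, 0.33, 176) [ 3.1  -0.96 -0.31] yaw -7.48
[-6.84793793e-02  2.31169795e-01  2.44924582e-01  1.58671014e+00
 -5.98086417e-05 -7.86209209e-01]
```

carry_out(increments="0.6 0.8 -0.3 -0.4 1.5; 0.6 1.6 -0.5 -0.4 3; 0.6 2.4 -0.8 -0.4 4.5; 0.6 3.1 -0.96 -0.4 6; 0.6 3.1 -0.96 -0.4 7; 0.6 3.1 -0.96 -0.4 7; 0.6 3.1 -0.96 -0.4 7; 0.6 3.1 -0.96 -0.4 7; 0.6 3.1 -0.96 -0.4 7; 0.6 3.1 -0.96 -0.4 7; 0.6 3.1 -0.96 -0.4 7; 0.6 3.1 -0.96 -0.4 7")

```text
time: 43.25
tcp_pos: [0.4008, -0.2003, 0.3345]
ee_rot: [-0.024, -3.141, -0.0]
ft_force: [-0.8, -0.5, -0.7]
opening: 0.0513
gripper_force: 0.0
```

```bash
python3 -c "
from h import *
t=snap('top','t9'); pot('t9'); sticks('t9'); w=snap('wrist','w9'); s=snap('side','s9')
a=t['color'][:,:,::-1];
A=cv2.resize(a[140:260,265:345],(400,600),interpolation=2); B=cv2.resize(w['color'][:,:,::-1],(400,250)); C=cv2.resize(a[150:215,145:245],(400,260),interpolation=2)
S=cv2.resize(s['color'][:,:,::-1][280-90:280,200:400],(200,90))
m=np.hstack([A,np.vstack([B,C,np.hstack([S,S*0])])]); cv2.imwrite('pics/m9.png',m)
"
```

```text
top0 handle px 306.77 241.32999999999998 90 250
t9 handle px 309.29 243.23 87 252
blob [265, 150] [42, 100, 1060]
blob [312, 150] [33, 100, 1469]
blob [301, 184] [12, 43, 376]
blob [286, 201] [10, 13, 97]
blob [315, 200] [14, 27, 216]
```

View pics/m9.png

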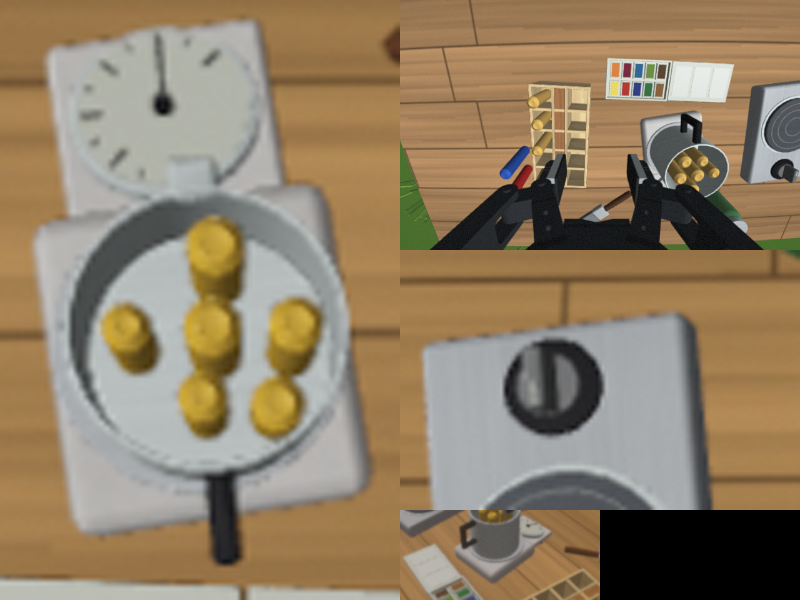

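```bash
python3 - <<'E'
from h import *
t=load('t9'); g=t['color'][228:256,300:322].astype(float).max(2)
B=np.clip(110-g,0,None)
pts=[]
for i in range(8,23):
    w=B[i]
    if w.sum()>150: pts.append((300+(w*np.arange(len(w))).sum()/w.sum(),228+i,w.sum()))
print([(round(a,1),b,int(c)) for a,b,c in pts])
P=np.array(pts); W=np.array([atz(t,p[:2],.167) for p in P])
k=np.polyfit(W[:,0],W[:,1],1); print('slope',k[0],np.arctan(k[0])); ye=P[-1,1]
print('first/last',W[0],W[-1])
# rim edge: sample gradient not used
O=np.array([.533,-.002]); 
s=robot.read_state(); print(s['qpos'].round(2))
E
```

```text
[(np.float64(308.8), 236, 364), (np.float64(308.8), 237, 348), (np.float64(308.8), 238, 381), (np.float64(308.9), 239, 374), (np.float64(309.1), 240, 354), (np.float64(309.2), 241, 368), (np.float64(309.3), 242, 392), (np.float64(309.3), 243, 386), (np.float64(309.3), 244, 382), (np.float64(309.4), 245, 360), (np.float64(309.5), 246, 373), (np.float64(309.7), 247, 360), (np.float64(309.7), 248, 361), (np.float64(309.8), 249, 378), (np.float64(309.8), 250, 387)]
slope 0.07512065189635725 0.07497982365620273
first/last [ 0.46418922 -0.00556346  0.167     ] [ 0.43231561 -0.00770001  0.167     ]
[-0.46  0.12  0.16  1.62  0.   -0.45]
```

```bash
python3 -c "
from h import *
units((.4425,-.007,.25,94.3),(.4425,-.007,.145))"
```

```text
(0.4425, -0.007, 0.25, 94.3) [-0.65  3.23  1.41] yaw -0.86
(0.4425, -0.007, 0.145) [-0.65  3.23  3.16] yaw 0
```

carry_out(increments="0.5 -0.2 0.9 0 -0.8; 0.5 -0.4 1.8 0.5 -0.8; 0.5 -0.6 2.7 1 -0.85; 0.5 -0.65 3.23 1.41 -0.85; 0.5 -0.65 3.23 1.41 -0.85; 0.5 -0.65 3.23 1.41 -0.85; 0.5 -0.65 3.23 1.41 -0.85; 0.5 -0.65 3.23 2 -0.85; 0.5 -0.65 3.23 2.6 -0.85; 0.5 -0.65 3.23 3 -0.85; 0.5 -0.65 3.23 3.16 -0.85; 0.5 -0.65 3.23 3.16 -0.85; 0.5 -0.65 3.23 3.16 -0.85")

```text
time: 45.02
tcp_pos: [0.4439, -0.0074, 0.1462]
ee_rot: [-0.114, 3.137, -0.0]
ft_force: [0.6, 0.1, -0.5]
opening: 0.0426
gripper_force: 0.0
```

```bash
python3 -c "
from h import *
s=robot.read_state(); print(s['tcp_pos'],s['ft_force'],s['opening'])
R=Ro.from_rotvec(s['ee_rot']).as_matrix(); print(np.degrees(np.arctan2(R[1,1],R[0,1])))
d=snap('side','s10'); w=snap('wrist','w10')
# dark handle mask between fingers: wrist pixel of handle top points
for r in (.075,.094,.109): print(r,proj(w,(.536-r*.997,-r*.075,.167)))
"
```

```text
[ 0.44386072 -0.00742023  0.14619021] [ 0.59180118  0.14777699 -0.46123927] 0.0425760144104452
94.1806595640799
0.075 [[314.15129794 289.4974422 ]]
0.094 [[314.08773057 259.0800132 ]]
0.109 [[314.03403704 233.26182818]]
```

carry_out(increments="0 0 0 0 0; 0 0 0 0 0; 0 0 0 0 0; 0 0 0 0 0; 0 0 0 0 0; 0 0 0 0 0", force=100)

```text
time: 45.88
tcp_pos: [0.443, -0.007, 0.145]
ee_rot: [-0.116, 3.139, 0.0]
ft_force: [0.5, 0.6, 0.6]
opening: 0.0093
gripper_force: 98.2
```

carry_out(increments="0 0 0 -0.1 0; 0 0 0 -0.25 0; 0 0 0 -0.45 0; 0 0 0 -0.7 0; 0 0 0 -0.7 0; 0 0 0 -0.7 0; 0 0 0 -0.7 0")

```text
time: 46.75
tcp_pos: [0.4419, -0.0072, 0.1861]
ee_rot: [0.115, -3.137, 0.0]
ft_force: [-0.4, 0.1, -6.8]
opening: 0.0097
gripper_force: 98.2
```

```bash
python3 -c "
from h import *
s=robot.read_state(); print(s['tcp_pos'],s['ft_force'],s['torque'],s['opening'])
a=load('s10'); b=snap('side','s11')
# track scene patch: rim of the pot shift left/right between s10 and s11 
def sh(box):
    x0,y0,w,h=box
    A=cv2.cvtColor(a['color'],cv2.COLOR_RGB2GRAY)[y0:y0+h,x0:x0+w]; G=cv2.cvtColor(b['color'],cv2.COLOR_RGB2GRAY)[y0-45:y0+h+20,x0-15:x0+w+15]
    r=cv2.matchTemplate(G,A,cv2.TM_CCOEFF_NORMED); _,m,_,p=cv2.minMaxLoc(r); return p[0]-15,p[1]-45,round(m,2)
c=proj(a,[(.536,0,.06),(.536,-.066,.09),(.602,0,.165),(.536,-.05,.165)]).round().astype(int); print(c)
for p in c: print(sh((p[0]-12,p[1]-12,24,24)))
"
```

```text
[ 0.44194421 -0.00716818  0.18610141] [-0.39237894  0.09388422 -6.786078  ] [-0.0565042   0.44107192  0.00856896] 0.009689509416741918
[[295 221]
 [310 225]
 [315 181]
 [306 199]]
(-1, -10, 0.16)
(-2, -8, 0.97)
(0, -9, 0.9)
(0, -11, 0.88)
```

```bash
python3 -c "
from h import *
a=load('s10'); b=load('s11')
P=np.array([(.536,-.066,.09),(.602,0,.165),(.536,-.05,.165)])
print(proj(b,P+[-.001,0,.041])-proj(a,P)); print(proj(b,P+[-.001,0,.031])-proj(a,P))
# rim ellipse brightness profile: pot rim far edge in top image?
d=load('s11'); g=d['color'][:,:,::-1]
G1=cv2.cvtColor(a['color'],cv2.COLOR_RGB2GRAY);G2=cv2.cvtColor(b['color'],cv2.COLOR_RGB2GRAY)
for u in range(265,330,5):
    # optical column shift via 1D correlation of patches
    r=[]
    A=G1[150:240,u-3:u+4]
    res=[]
    for y0 in (165,180,200,215):
        T=G1[y0:y0+22,u-4:u+5]; S=G2[y0-22:y0+30,u-7:u+8]
        m=cv2.matchTemplate(S,T,cv2.TM_CCOEFF_NORMED); _,v,_,p=cv2.minMaxLoc(m); res.append((p[1]-22,p[0]-3,round(v,2)))
    print(u,res)
"
```

```text
[[ -0.18318687 -12.07130484]
 [ -0.05342724 -12.91558112]
 [ -0.29198605 -13.2837205 ]]
[[-0.21433    -9.02889405]
 [-0.11421313 -9.67336617]
 [-0.29961    -9.9402608 ]]
265 [(-10, -2, 0.65), (5, 2, 0.68), (-13, -2, 0.75), (-11, -3, 0.93)]
270 [(-14, -1, 0.85), (-22, 0, 0.61), (-13, -2, 0.75), (-11, -2, 0.96)]
275 [(-15, -1, 0.91), (-18, -3, 0.54), (-13, -3, 0.81), (-10, -3, 0.94)]
280 [(-14, -1, 0.84), (-14, -3, 0.58), (-13, -3, 0.77), (-8, -2, 0.92)]
285 [(-12, -2, 0.81), (-12, -2, 0.4), (-12, 0, 0.95), (-8, -2, 0.81)]
290 [(-10, 0, 0.93), (-11, 0, 0.92), (-12, -1, 0.92), (-22, 2, 0.22)]
295 [(-10, 0, 0.91), (-11, 0, 0.94), (-12, 1, 0.87), (-14, 2, 0.22)]
300 [(-10, 0, 0.85), (-11, 1, 0.88), (-11, 0, 0.91), (-8, 0, 0.29)]
305 [(-9, 0, 0.83), (-11, 1, 0.9), (-12, 3, 0.94), (-8, -1, 0.93)]
310 [(-8, 0, 0.92), (-10, 0, 0.86), (-11, 1, 0.93), (-8, -1, 0.98)]
315 [(-8, 0, 0.97), (-9, -1, 0.87), (-4, -1, 0.82), (-7, -2, 0.97)]
320 [(-8, 0, 0.93), (0, 0, 0.7), (-2, -2, 0.91), (-20, 1, 0.8)]
325 [(-1, 1, 0.86), (0, 0, 0.99), (0, 0, 0.93), (0, 1, 0.96)]
```

carry_out(increments="0 0 0 0.2 0; 0 0 0 0.4 0; 0 0 0 0.6 0; 0 0 0 0.7 0; 0 0 0 0.7 0; 0 0 0 0.7 0; 0.4 0 0 0.7 0; 0.4 0 0 0.7 0; 0.4 0 0 0.7 0; 0.4 0 0 0.7 0; 0.4 0 0 0.7 0; 0.4 0 0 0.7 0")

```text
time: 48.3
tcp_pos: [0.4428, -0.0071, 0.1449]
ee_rot: [-0.116, 3.139, 0.0]
ft_force: [-0.3, -0.3, 0.3]
opening: 0.0347
gripper_force: 0.0
```

```bash
cat >> h.py <<'E'
def tilt(ref,new):
    """column-wise vertical shift of pot rim in the side view"""
    G1=cv2.cvtColor(load(ref)['color'],cv2.COLOR_RGB2GRAY);G2=cv2.cvtColor(load(new)['color'],cv2.COLOR_RGB2GRAY)
    for u in (270,275,285,295,305,312,317):
        T=G1[165:187,u-4:u+5]; S=G2[165-60:200,u-7:u+8]; m=cv2.matchTemplate(S,T,cv2.TM_CCOEFF_NORMED); _,v,_,p=cv2.minMaxLoc(m); print(u,p[1]-60,p[0]-3,round(v,2))
E
python3 -c "
from h import *
s=robot.read_state(); print(s['tcp_pos'],s['ft_force'],s['opening'])
snap('side','s12'); tilt('s10','s12')
g=cv2.cvtColor(load('s12')['color'],cv2.COLOR_RGB2GRAY)
d=load('s12'); print(proj(d,[(.429,-.008,.167),(.429,-.008,.10),(.443,-.007,.145),(.443,-.007,.134)]))
"
```

```text
[ 0.44277365 -0.00710035  0.14489919] [-0.25364756 -0.31684616  0.34219952] 0.03472877795454263
270 1 0 0.86
275 0 0 0.97
285 0 0 0.94
295 0 0 0.99
305 0 0 0.98
312 0 0 0.99
317 0 0 1.0
[[260.34918548 206.42255872]
 [262.28137203 227.14068248]
 [265.62990625 211.00847547]
 [265.9131002  214.42729245]]
```

carry_out(increments="0.4 0.06 0 0.1 0; 0.4 0.06 0 0.22 0; 0.4 0.06 0 0.22 0; 0 0.06 0 0.22 0; 0 0.06 0 0.22 0; 0 0.06 0 0.22 0; 0 0.06 0 0.22 0; 0 0.06 0 0.22 0; 0 0.06 0 0.1 0; 0 0.06 0 -0.1 0; 0 0.06 0 -0.3 0; 0 0.06 0 -0.5 0; 0 0.06 0 -0.5 0; 0 0.06 0 -0.5 0", force=120)

```text
time: 50.1
tcp_pos: [0.4387, -0.0074, 0.1746]
ee_rot: [0.115, -3.138, 0.0]
ft_force: [-0.3, -0.6, -5.3]
opening: 0.0108
gripper_force: 117.6
```

```bash
python3 -c "
from h import *
s=robot.read_state(); print(s['tcp_pos'],s['ft_force'],s['torque'],s['opening'])
snap('side','s13'); tilt('s10','s13')
"
```

```text
[ 0.4387018  -0.00740467  0.17457422] [-0.27062726 -0.60478397 -5.3163779 ] [-0.03642113  0.55970411 -0.02340154] 0.010839283030069822
270 11 2 0.87
275 -7 -2 0.92
285 -12 -3 0.85
295 -13 0 0.97
305 -12 0 0.72
312 -29 3 0.79
317 -41 -3 0.73
```

```bash
python3 -c "
from h import *
units((.4387,-.0074,.215),(.3793,.3017,.215,94.2),(.3793,.3017,.16),(.3793,.3017,.141))
G1=cv2.cvtColor(load('s10')['color'],cv2.COLOR_RGB2GRAY);G2=cv2.cvtColor(load('s13')['color'],cv2.COLOR_RGB2GRAY)
for u,v in ((316,178),(300,222),(270,172),(290,168),(313,222)):
  T=G1[v-12:v+12,u-10:u+11]; S=G2[v-12-25:v+12+8,u-15:u+16]; m=cv2.matchTemplate(S,T,cv2.TM_CCOEFF_NORMED); _,q,_,p=cv2.minMaxLoc(m); print(u,v,p[1]-25,p[0]-5,round(q,2))
"
```

```text
(0.4387, -0.0074, 0.215) [-0.    0.   -0.68] yaw 0
(0.3793, 0.3017, 0.215, 94.2) [ 0.61  5.21 -0.68] yaw 0.0
(0.3793, 0.3017, 0.16) [0.61 5.21 0.24] yaw 0
(0.3793, 0.3017, 0.141) [0.61 5.21 0.56] yaw 0
316 178 -11 1 0.73
300 222 -14 4 0.33
270 172 -11 -2 0.94
290 168 -13 -1 0.75
313 222 -11 0 0.97
```

carry_out(increments="0 0 0 -0.3 0; 0 0 0.1 -0.6 0; 0 0.05 0.4 -0.68 0; 0 0.1 0.8 -0.68 0; 0 0.15 1.3 -0.68 0; 0 0.2 1.9 -0.68 0; 0 0.28 2.5 -0.68 0; 0 0.35 3.1 -0.68 0; 0 0.42 3.7 -0.68 0; 0 0.5 4.2 -0.68 0; 0 0.55 4.6 -0.68 0; 0 0.58 4.9 -0.68 0; 0 0.61 5.1 -0.68 0; 0 0.61 5.21 -0.6 0; 0 0.61 5.21 -0.4 0; 0 0.61 5.21 -0.2 0; 0 0.61 5.21 0 0; 0 0.61 5.21 0.15 0; 0 0.61 5.21 0.15 0; 0 0.61 5.21 0.15 0")

```text
time: 52.65
tcp_pos: [0.38, 0.3018, 0.1662]
ee_rot: [-0.115, 3.139, 0.001]
ft_force: [0.3, 0.8, -5.0]
opening: 0.0113
gripper_force: 117.9
```

```bash
python3 -c "
from h import *
s=robot.read_state(); print(s['tcp_pos'],s['ft_force'],s['torque'],s['opening'])
d=snap('top','t13'); w=snap('side','s14')
# rim circle in top view
g=cv2.medianBlur(cv2.cvtColor(d['color'],cv2.COLOR_RGB2GRAY),3)[150:300,120:270]
c=cv2.HoughCircles(g,cv2.HOUGH_GRADIENT,1,5,param1=80,param2=12,minRadius=26,maxRadius=34)
for q in c[0][:4]: 
  for z in (.205,): print(q, atz(d,(q[0]+120,q[1]+150),z).round(4))
units((.3793,.3017,.141))
"
```

```text
[0.38000657 0.30184758 0.16624746] [ 0.33735527  0.8240743  -4.97337979] [-0.01196838  0.48900667 -0.01332754] 0.011347880509716402
[67.5 82.5 27.9] [0.472 0.261 0.205]
[61.5 83.5 26.6] [0.4699 0.2744 0.205 ]
[45.5 81.5 27.9] [0.4745 0.3104 0.205 ]
[53.5 83.5 33.4] [0.47   0.2923 0.205 ]
(0.3793, 0.3017, 0.141) [ 0.01 -0.    0.43] yaw 0
```

carry_out(increments="0 0 0 0.1 0; 0 0 0 0.2 0; 0 0 0 0.28 0; 0 0 0 0.34 0; 0 0 0 0.38 0; 0 0 0 0.4 0; 0 0 0 0.4 0; 0 0 0 0.4 0")

```text
time: 53.75
tcp_pos: [0.3799, 0.3017, 0.1421]
ee_rot: [-0.115, 3.139, 0.0]
ft_force: [-0.3, -0.1, -5.3]
opening: 0.0112
gripper_force: 118.0
```

carry_out(increments="0 0 0 0.03 0; 0 0 0 0.06 0; 0 0 0 0.06 0; 0 0 0 0.06 0")

```text
time: 54.25
tcp_pos: [0.3797, 0.302, 0.1401]
ee_rot: [-0.116, 3.138, 0.002]
ft_force: [-4.6, -2.0, 6.4]
opening: 0.0117
gripper_force: 119.5
```

carry_out(increments="0 0 0 -0.03 0; 0 0 0 -0.03 0; 0.4 0 0 -0.03 0; 0.4 0 0 -0.03 0; 0.4 0 0 -0.03 0; 0.4 0 0 -0.03 0; 0.4 0 0 -0.4 0; 0.4 0 0 -1.2 0; 0.4 0 0 -2 0; 0.4 0 0 -2.6 0; 0.4 0.9 -0.3 -2.6 0; 0.4 1.5 -0.6 -2.6 0; 0.4 1.5 -0.6 -2.6 0; 0.4 1.5 -0.6 -2.6 0")

```text
time: 56.0
tcp_pos: [0.2931, 0.2596, 0.2947]
ee_rot: [-0.116, 3.138, 0.002]
ft_force: [0.7, -0.3, -0.2]
opening: 0.0339
gripper_force: 0.0
```

```bash
python3 - <<'E'
from h import *
s=robot.read_state(); print(s['tcp_pos'],s['ft_force'],s['qpos'].round(2))
d=snap('top','t14'); snap('side','s15'); w=snap('wrist','w14')
g=cv2.medianBlur(cv2.cvtColor(d['color'],cv2.COLOR_RGB2GRAY),3)
# sticks blobs
h=cv2.cvtColor(d['color'],cv2.COLOR_RGB2HSV)[180:280,140:230]
m=((h[:,:,0]>15)&(h[:,:,0]<32)&(h[:,:,1]>130)).astype(np.uint8)
n,l,st,cc=cv2.connectedComponentsWithStats(m)
for i in range(1,n):
    if st[i,4]>15: print('blob',(st[i,:2]+[140,180]).tolist(),st[i,2:].tolist())
# plate dark vs. pot: expected rim/underside outlines score
def score(cx,cy,z,r):
    a=np.linspace(0,2*np.pi,120); 
    def smp(rr): 
        p=proj(d,np.c_[cx+rr*np.cos(a),cy+rr*np.sin(a),np.full(120,z)]).astype(np.float32)
        return cv2.remap(g,p[:,0].reshape(-1,1),p[:,1].reshape(-1,1),1).astype(float).ravel()
    return np.abs(smp(r+.004)-smp(r-.002)).mean()
best=[]
for cx in np.arange(.455,.50,.002):
    for cy in np.arange(.285,.335,.002): best.append((score(cx,cy,.18,.066),round(cx,3),round(cy,3)))
print(sorted(best)[-6:])
E
```

```text
[0.29311377 0.25959241 0.29466721] [ 0.69410384 -0.26651604 -0.18506466] [ 0.72 -0.   -0.06  1.51 -0.    0.65]
blob [140, 180] [18, 100, 925]
blob [181, 180] [49, 100, 620]
blob [167, 210] [26, 15, 259]
blob [150, 227] [47, 12, 472]
blob [163, 241] [32, 11, 260]
[(np.float64(41.50833333333333), np.float64(0.475), np.float64(0.311)), (np.float64(41.53333333333333), np.float64(0.471), np.float64(0.307)), (np.float64(41.575), np.float64(0.477), np.float64(0.303)), (np.float64(41.858333333333334), np.float64(0.473), np.float64(0.311)), (np.float64(42.208333333333336), np.float64(0.471), np.float64(0.309)), (np.float64(43.166666666666664), np.float64(0.473), np.float64(0.309))]
```

```bash
python3 -c "
from h import *
units((.293,.26,.33),(.607,.326,.33,96.9),(.607,.326,.2),(.607,.326,.079))
d=load('t9')
print(proj(d,[(.607,.326,.092),(.627,.328,.092),(.587,.3236,.092)]))
print(d['color'][182,168:196].max(1)); print(d['color'][178,168:196].max(1)); print(d['color'][187,168:196].max(1))"
```

```text
(0.293, 0.26, 0.33) [ 0.01  0.01 -0.6 ] yaw 0
(0.607, 0.326, 0.33, 96.9) [-5.29  0.72 -0.6 ] yaw -0.45
(0.607, 0.326, 0.2) [-5.29  0.72  1.57] yaw 0
(0.607, 0.326, 0.079) [-5.29  0.72  3.58] yaw 0
[[177.68615652 181.55601021]
 [177.23361419 173.80130962]
 [178.30810108 189.35556368]]
[174 174 166  70  35  47  85 125 131 127 128 108  80  45  42  42 102 115
 115 114 116  80  42  39  37  37  39  91]
[174 174 170 167 140  37  36  80 122 119 115  99  65  45  41  56 103 115
 115  96  56  36  37  35  37  31 123 169]
[176 177 168  94  41  41  66 105 117 138 151 130  92  51  41  43  75 110
 118 116  75  42  37  37  38  38  42 158]
```

carry_out(increments="0.5 0 0 -0.6 0; 0.5 -0.8 0.1 -0.6 -0.45; 0.5 -1.7 0.2 -0.6 -0.45; 0.5 -2.6 0.3 -0.6 -0.45; 0.5 -3.5 0.45 -0.6 -0.45; 0.5 -4.3 0.6 -0.6 -0.45; 0.5 -5 0.7 -0.6 -0.45; 0.5 -5.29 0.72 -0.6 -0.45; 0.5 -5.29 0.72 -0.6 -0.45; 0.5 -5.29 0.72 -0.6 -0.45; 0.5 -5.29 0.72 0.2 -0.45; 0.5 -5.29 0.72 1 -0.45; 0.5 -5.29 0.72 1.6 -0.45; 0.5 -5.29 0.72 1.6 -0.45; 0.5 -5.29 0.72 1.6 -0.45; 0.5 -5.29 0.72 1.6 -0.45", force=30)

```text
time: 58.15
tcp_pos: [0.6072, 0.3264, 0.2016]
ee_rot: [-0.189, 3.131, 0.004]
ft_force: [0.2, 0.2, -0.4]
opening: 0.0428
gripper_force: 0.0
```

```bash
python3 -c "
from h import *
units((.607,.326,.14,96.9),(.607,.326,.079))
w=snap('wrist','w15'); print(proj(w,[(.607,.326,.092),(.627,.328,.092),(.587,.3236,.092)]))
g=cv2.cvtColor(w['color'],cv2.COLOR_RGB2GRAY)
p=proj(w,(.607,.326,.092))[0].astype(int)
for dy in (-8,0,8,16): print(dy,g[p[1]+dy,p[0]-40:p[0]+41:2])
s=robot.read_state();print(s['ft_force'])
"
```

```text
(0.607, 0.326, 0.14, 96.9) [ 0.01 -0.01  1.03] yaw 0.0
(0.607, 0.326, 0.079) [ 0.01 -0.01  2.04] yaw 0
[[313.246297   190.40553304]
 [312.82386541 210.30644638]
 [313.25914346 169.53793283]]
-8 [182 181 184 184 184 170  12  31  24  25  35 102 117 113 111 111 117  67
  88 109 162 182 112 123 118 117 114 115 115 121 120  34  35  32  34  37
 165 186 187 189 187]
0 [181 179 182 180 181 180 169  37  29  33  27  34  84 114 112 115 118  65
  91 112 113 119 121 124 111 115 118 114 119 116  28  31  31  34  32 163
 178 187 185 184 187]
8 [180 179 181 181 178 179 174 177 183  92  29  19  25  27  28  40  88  59
  95 113 113 113 121 124 112  88  51  26  27  29  30  26  93 181 180 176
 178 184 186 183 185]
16 [181 179 178 182 182 179 176 180 183 183 177 179 181 182 153  75  24  43
  93 115 119 117 121 126  79  45  88 154 183 178 189 181 177 178 178 175
 179 188 184 181 190]
[-0.0849605  0.2965089 -0.5481562]
```

carry_out(increments="0.5 0.01 0 0.7 0; 0.5 0.01 0 1.4 0; 0.5 0.01 0 1.9 0; 0.5 0.01 0 2.04 0; 0.5 0.01 0 2.04 0; 0.5 0.01 0 2.04 0; 0 0.01 0 2.04 0; 0 0.01 0 2.04 0; 0 0.01 0 2.04 0; 0 0.01 0 2.04 0; 0 0.01 0 2.04 0", force=30)

```text
time: 59.58
tcp_pos: [0.6053, 0.3255, 0.0758]
ee_rot: [0.189, -3.136, 0.0]
ft_force: [0.1, -0.1, -1.0]
opening: -0.0001
gripper_force: 0.0
```

carry_out(increments="0 0 0 -0.4 0; 0.5 0 0 -0.4 0; 0.5 0 0 -0.4 0; 0.5 0 0 -0.4 0; 0.5 0 0 0 0; 0.5 0 0 0.15 0; 0.5 0 0 0.25 0; 0.5 0 0 0.25 0; 0.5 0 0 0.25 0")

```text
time: 60.7
tcp_pos: [0.6058, 0.3257, 0.0616]
ee_rot: [-0.189, 3.135, 0.001]
ft_force: [0.4, -0.3, 0.2]
opening: 0.0423
gripper_force: 0.0
```

```bash
python3 -c "
from h import *
s=robot.read_state();print(s['tcp_pos'],s['ft_force'],s['opening'])
w=snap('wrist','w16'); R=Ro.from_rotvec(s['ee_rot']).as_matrix(); t=s['tcp_pos']
for a in (-.02,-.01,0,.011): print(a,proj(w,[t+R[:,2]*a+R[:,1]*y for y in (-.028,.028)]).round(0).tolist())
print('bar',proj(w,[(.607,.326,.092),(.627,.328,.092),(.587,.3236,.092)]).round(0).tolist())
g=cv2.cvtColor(w['color'],cv2.COLOR_RGB2GRAY)
for y in range(130,330,10): print(y,g[y,240:390:5])
"
```

```text
[0.60581839 0.32574022 0.06163756] [ 0.37501847 -0.29708098  0.15122343] 0.04234327475311086
-0.02 [[261.0, 261.0], [366.0, 261.0]]
-0.01 [[264.0, 252.0], [363.0, 252.0]]
0 [[267.0, 244.0], [360.0, 244.0]]
0.011 [[269.0, 236.0], [358.0, 236.0]]
bar [[314.0, 273.0], [313.0, 306.0], [314.0, 237.0]]
130 [114 112 113 114 112 108 108 104 105 100 101  98  97  93  90  86  86  81
  77  79  78  77  76  75  77  75  79  79  76  78]
140 [110 108 108 107 100 104 102 100  98  96  98  97  93  95  92  87  82  81
  80  80  79  76  79  69  73  74  79  73  78  73]
150 [103 106 107 102 104 104  96  97  95  97  92  94  94  90  87  87  88  81
  82  83  82  76  79  78  77  76  77  81  75  78]
160 [129 143 140 143 139 143 140 137 138 138 137 135 134 137 133 133 133 129
 128 123 119 106  82  78  79  75  81  75  74  81]
170 [ 98 128 162 177 175 175 174 177 178 175 176 176 177 176 175 173 173 174
 174 173 174 175 182 181  76  75  79  75  74  75]
180 [206 206 209 213 212 206 190 141 119 103  97  94  98  99 101 106 115 124
 138 157 187 191 200 212 209 211 208 212 210 207]
190 [193 192 193 197 199 202 200 202 203
[... 1037 characters left out ...]
194 194 194 194
 197 193 195 199 215 219  23  12  73  74  53  44]
280 [ 26   9  77  69  15  29  35 138 171 175 172  78  36  82 109 115 117 131
  81 163 169 173 173  48  19   6  45  74  76  23]
290 [ 15  20  17 170  43  23  22 131 135 139 133 135 135  81 105 110 114 120
 137 138 133 139 136 134  12  15  80 128  28  14]
300 [ 15  14  21  15  42  32  44 120 113 100  98  91  85  81 108 110 113 120
 105 113 121 130 134 136   2  23  27  21  18  23]
310 [ 11  16  12  14  40  31 125 125 124 126 121 125 123 127 124 128 128 125
 129 127 132 132 126 130 112  20  20  26  21  16]
320 [ 11  13  19  17  63  32 116 118 119 121 118 122 123 120 121 120 122 120
 119 122 123 120 123 120 125  33  20  12  21  14]
```

```bash
python3 - <<'E'
from h import *
d=load('w15'); print('disc pred',proj(d,[(.607,.326,.05),(.607,.326,.06),(.607,.326,.092)]).round(1).tolist())
g=cv2.cvtColor(d['color'],cv2.COLOR_RGB2GRAY)
for y in range(146,214,4): print(y,g[y,270:358:3])
print([atz(d,(313,181),z).round(4).tolist() for z in (.05,.06)])
d2=load('w16'); print('w16 disc pred',proj(d2,[(.577,.322,.055),(.607,.326,.055)]).round(1).tolist())
E
```

```text
disc pred [[313.3, 179.2], [313.3, 181.6], [313.2, 190.4]]
146 [184 182 179 187 179 180 179 178 160 159 157 149 147 142 136 142 138 152
 176 175 185 187 181 181 183 180 184 185 184 189]
150 [183 181 181 185 183 178 179 183 177 182 184 188 136  68  51  55  50 124
 183 179 185 183 179 185 180 182 189 188 184 190]
154 [184 181 184 183 184 176 181 180 181 140  28  28  25  32  32  30  29  27
  35  24  89 184 180 184 180 179 187 185 185 189]
158 [182 184 184 183 183 177 180 177  26  34  34  33  32  34  34  28  35  35
  37  30  32  31 138 183 182 177 188 185 187 186]
162 [182 181 184 188 184 175 173  30  34  32  28  34  28  30  49  61  48  38
  23  34  25  28  34 117 181 179 186 186 187 186]
166 [181 183 183 189 181 178  25  31  27  35  32  72 118  44  50  53  58 107
 114  47  31  35  27  29 144 178 183 187 190 184]
170 [179 180 185 187 188 102  23  35  33  34 111 114 108  62  82  80  82  93
 116 121  84  31  32  31  61 183 187 188 188 182]
174 [179 182 182 185 184  32  29  31  36 104 112 114 111  88 115 181 118 121
 118 119 122  50  37  32  31 180 186 186 191 189]
178 [177 182 184 187 184 
[... 513 characters left out ...]
97  24  31  23 102 111 109  92 112 112 120 110
 119 122  33  30  23  52 182 181 189 183 188 181]
198 [178 180 178 181 181 174 181  92  28  25  27  40 104  95 116 113 125 112
  71  26  35  30  48 181 173 178 187 183 188 185]
202 [177 181 181 177 178 174 176 182 165  31  28  25  26  94 111 118 121  84
  25  29  21 112 180 178 174 178 190 178 186 181]
206 [173 181 178 182 182 176 180 183 181 181 168  75  29  93 112 117 122  79
  57 154 184 189 177 178 173 179 184 181 185 181]
210 [169 169 165 168 172 161 166 170 169 170 169 168 173 161 154 160 157 175
 171 171 174 176 170 169 168 172 174 176 180 176]
[[0.6091, 0.3259, 0.05], [0.6064, 0.3256, 0.06]]
w16 disc pred [[313.1, 194.0], [313.7, 240.6]]
```

carry_out(increments="0 0 0 0 0; 0 0 0 0 0; 0 0 0 0 0; 0 0 0 0 0; 0 0 0 0 0; 0 0 0 0 0", force=40)

```text
time: 61.5
tcp_pos: [0.6056, 0.326, 0.0616]
ee_rot: [-0.19, 3.135, 0.002]
ft_force: [-0.3, 2.2, 5.7]
opening: 0.0126
gripper_force: 43.0
```

carry_out(increments="0 0 0 0 1.2; 0 0 0 0 2.4; 0 0 0 0 3.6; 0 0 0 0 4.8; 0 0 0 0 6; 0 0 0 0 7.2; 0 0 0 0 8.4; 0 0 0 0 9.6; 0 0 0 0 10.8; 0 0 0 0 11.8; 0 0 0 0 12.8; 0 0 0 0 12.8; 0 0 0 0 12.8; 0 0 0 0 12.8")

```text
time: 63.25
tcp_pos: [0.6067, 0.3278, 0.0616]
ee_rot: [1.798, 2.576, 0.008]
ft_force: [0.8, 5.5, 2.0]
opening: 0.0128
gripper_force: 42.6
```

carry_out(increments="0 0 0 0 0.5; 0 0 0 0 0.6; 0 0 0 0 0.6; 0 0 0 0 0; 0.33 0 0 0 0; 0.33 0 0 0 0; 0.33 0 0 0 0; 0.33 0 0 0 0; 0.33 0 0 -0.6 0; 0.33 0 0 -1.4 0; 0.33 0 0 -2.2 0; 0.33 0 0 -3 0; 0.33 0 0 -3.8 0; 0.33 0 0 -4.2 0; 0.33 0 0 -4.2 0; 0.33 0 0 -4.2 0")

```text
time: 65.25
tcp_pos: [0.605, 0.3253, 0.3111]
ee_rot: [-1.799, -2.574, 0.004]
ft_force: [-0.3, -0.4, -1.1]
opening: 0.0282
gripper_force: 0.0
```

```bash
python3 - <<'E'
from h import *
s=robot.read_state(); print(s['tcp_pos'],s['ft_force'],s['opening'])
d=snap('wrist','w17'); g=cv2.cvtColor(d['color'],cv2.COLOR_RGB2GRAY)
c=np.array([.607,.326,.092])
for deg in range(-100,30,10):
    a=np.radians(deg); L=np.linspace(-.019,.019,15); P=[]
    for w in (-.004,0,.004): P+= [c+l*np.array([np.cos(a),np.sin(a),0])+w*np.array([-np.sin(a),np.cos(a),0]) for l in L]
    p=proj(d,P).astype(np.float32); v=cv2.remap(g,p[:,0].reshape(-1,1),p[:,1].reshape(-1,1),1).astype(float).ravel()
    print(deg,round(v.mean(),1),round(v.std(),1),round(np.abs(v-np.median(v)).mean(),1))
E
```

```text
[0.6050454  0.3252771  0.31106917] [-0.29906545 -0.44308448 -1.10359137] 0.0281880261043693
-100 102.5 33.9 20.8
-90 107.6 32.7 20.1
-80 108.8 29.1 18.5
-70 116.1 29.7 16.4
-60 111.2 25.0 15.8
-50 108.1 31.3 18.8
-40 103.8 32.1 19.0
-30 101.8 32.1 19.6
-20 100.2 32.6 19.0
-10 100.4 30.7 18.2
0 101.5 28.3 16.8
10 101.1 28.9 17.5
20 100.4 28.5 17.5
```

```bash
python3 - <<'E'
from h import *
def scan(n,degs):
    d=load(n); g=cv2.GaussianBlur(cv2.cvtColor(d['color'],cv2.COLOR_RGB2GRAY),(0,0),.8); out=[]
    for deg in degs:
      best=(-1,)
      for dx in np.arange(-.003,.0031,.0015):
       for dy in np.arange(-.003,.0031,.0015):
        c=np.array([.607+dx,.326+dy,.092]); a=np.radians(deg); u=np.array([np.cos(a),np.sin(a),0]); w=np.array([-u[1],u[0],0]); L=np.linspace(-.018,.018,15)
        def f(o):
            p=proj(d,[c+l*u+o*w for l in L]).astype(np.float32); return cv2.remap(g,p[:,0].reshape(-1,1),p[:,1].reshape(-1,1),1).astype(float).ravel()
        s=max(np.abs(f(sg*.0095)-f(sg*.0045)).mean() for sg in (-1,1))
        best=max(best,(round(s,1),))
      out.append((deg,best[0]))
    return sorted(out,key=lambda t:-t[1])[:6]
print('before',scan('w15',range(-30,40,3))); print('after',scan('w17',range(-100,-30,3)))
E
```

```text
before [(39, np.float64(56.0)), (36, np.float64(53.9)), (0, np.float64(53.1)), (-3, np.float64(52.6)), (33, np.float64(49.9)), (3, np.float64(48.8))]
after [(-64, np.float64(43.8)), (-37, np.float64(43.5)), (-34, np.float64(43.5)), (-31, np.float64(43.1)), (-40, np.float64(42.7)), (-67, np.float64(42.6))]
```

carry_out(increments="0.45 0 0 1 0; 0.45 0 0 2 0; 0.45 0 0 3 0; 0.45 0 0 3.8 0; 0.45 0 0 4.17 0; 0.45 0 0 4.17 0; 0.45 0 0 4.17 0; 0 0 0 4.17 0; 0 0 0 4.17 0; 0 0 0 4.17 0; 0 0 0 4.17 0; 0 0 0 4.17 0.5; 0 0 0 4.17 1; 0 0 0 4.17 1; 0 0 0 4.17 1")

```text
time: 67.18
tcp_pos: [0.607, 0.3264, 0.0645]
ee_rot: [1.927, 2.478, 0.006]
ft_force: [4.3, 2.1, 5.6]
opening: 0.0127
gripper_force: 45.8
```

```bash
python3 -c "
from h import *
s=robot.read_state(); R=Ro.from_rotvec(s['ee_rot']).as_matrix(); print(np.degrees(np.arctan2(R[1,1],R[0,1])),s['torque'],s['ft_force'],s['tcp_pos'],s['opening'])"
```

```text
14.254199699180527 [ 0.33603975 -0.94827798  0.79293189] [4.3219017  2.07299016 5.579747  ] [0.60703486 0.32637564 0.06445491] 0.012729409396293415
```

carry_out(increments="0.35 0 0 0 0; 0.35 0 0 0 0; 0.35 0 0 0 0; 0.35 0 0 0 0; 0.35 0 0 -0.6 0; 0.35 0 0 -1.4 0; 0.35 0 0 -2.2 0; 0.35 0 0 -3 0; 0.35 0 0 -3.8 0; 0.35 0 0 -4.2 0; 0.35 0 0 -4.2 0; 0.35 0 0 -4.2 0; 0.35 0 0 -4.2 0")

```text
time: 68.8
tcp_pos: [0.6047, 0.3252, 0.3124]
ee_rot: [-1.931, -2.476, 0.006]
ft_force: [-0.5, 0.6, -0.8]
opening: 0.0297
gripper_force: 0.0
```

```bash
python3 - <<'E'
from h import *
s=robot.read_state(); print(s['tcp_pos'],s['ft_force'])
# pot unmoved? compare side view pot region with the one after placing
b=snap('side','s18'); a=load('s15'); P=proj(a,[(.473,.309,.12),(.473,.309,.18)]).astype(int); print(P)
for u,v in P:
    T=cv2.cvtColor(a['color'],cv2.COLOR_RGB2GRAY)[v-14:v+14,u-25:u+25]; S=cv2.cvtColor(b['color'],cv2.COLOR_RGB2GRAY)[v-26:v+26,u-37:u+37]
    m=cv2.matchTemplate(S,T,cv2.TM_CCOEFF_NORMED); _,q,_,p=cv2.minMaxLoc(m); print(p[0]-12,p[1]-12,q)
E
```

```text
[0.60474903 0.32515925 0.31239994] [-0.51039414  0.59629939 -0.84066435]
[[218 160]
 [215 143]]
-1 0 0.9698399901390076
-1 0 0.9797149300575256
```

```bash
python3 -c "
from rig import robot
print(robot.job_done())"
```

```text
the job is handed in; nothing more can be done
None
```

I've handed the job in; `job_done()` returned no verdict. The scale read about 400 g with six sticks in the pitcher, the pitcher stands about 3 mm from the plate's centre, and the knob was turned to its stop after that.

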